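# Cap the cream jars and pack them in the tray

## Task

Close the open leather-cream jars on the bench: push onto each one the cap of its own size and shape, fully down. Only when every jar is capped, stand all the jars upright, with their caps on, side by side in the plywood tray. There may be a cap too many; leave the other things on the bench undisturbed.

Things in the scene. Friction and masses are not known exactly. Their poses are not given: they have to be found in the camera images.
- jar_small: small round white jar of leather cream, open: body diameter 44 mm, 50 mm tall to the flat shoulder; on it a round neck of diameter 28 mm, 17 mm tall. Origin: centre of the underside; z up through the neck. May be absent
- cap_small: small round plain steel push-on cap for the small round jar: outside diameter 40 mm, 20 mm tall, closed on top, open below; hollow of diameter 32 mm, 15 mm deep. Origin: centre of the lower rim; z up. Fully on, it rests on top of the neck, its origin 52 mm above the jar's origin
- jar_medium: medium round white jar of leather cream, open: body diameter 54 mm, 50 mm tall to the flat shoulder; on it a round neck of diameter 38 mm, 17 mm tall. Origin: centre of the underside; z up through the neck. May be absent
- cap_medium: medium round plain steel push-on cap for the medium round jar: outside diameter 50 mm, 20 mm tall, closed on top, open below; hollow of diameter 42 mm, 15 mm deep. Origin: centre of the lower rim; z up. Fully on, it rests on top of the neck, its origin 52 mm above the jar's origin
- jar_large: large round white jar of leather cream, open: body diameter 64 mm, 50 mm tall to the flat shoulder; on it a round neck of diameter 48 mm, 17 mm tall. Origin: centre of the underside; z up through the neck. May be absent
- cap_large: large round plain steel push-on cap for the large round jar: outside diameter 60 mm, 20 mm tall, closed on top, open below; hollow of diameter 52 mm, 15 mm deep. Origin: centre of the lower rim; z up. Fully on, it rests on top of the neck, its origin 52 mm above the jar's origin
- jar_square: square white jar of leather cream, open: body 52 x 52 mm, 50 mm tall to the flat shoulder; on it a square neck 36 x 36 mm, 17 mm tall (top 4 mm 32 x 32). Origin: centre of the underside; z up through the neck, x and y square to the faces. May be absent
- cap_square: square plain steel push-on cap for the square jar: outside 48 x 48 mm, 20 mm tall, closed on top, open below; hollow 40 x 40 mm, 15 mm deep. Origin: centre of the lower rim; z up, x and y square to the faces. Fully on, it rests on top of the neck, its origin 52 mm above the jar's origin. It must be turned square to the jar
- tray: low open plywood tray fixed to the bench, for one row of jars: outside 84 mm (its x) by 242 mm (its y, the long way), 24 mm tall; walls and floor 6 mm thick, so inside 72 x 230 mm. Origin: centre of the underside; z up. All four jars side by side take 214 of the 230 mm, with the square jar square to the tray
- thread_spool: bystander: standing spool of brown thread, diameter 48 mm, 65 mm tall; origin: centre of the underside
- twine_spool: bystander: small standing spool of twine, diameter 34 mm, 40 mm tall; origin: centre of the underside
- stud_pot: bystander: little open brass bowl, diameter 38 mm, 26 mm tall; origin: centre of the underside
- wax_block: bystander: block of yellow wax 60 x 40 x 25 mm; origin: centre of the underside
- hammer: bystander: hammer lying along its x, 260 mm long, 26 mm high, beyond the tray; origin: underside, middle of its length
- awl: bystander: wooden-handled awl lying along its x, 150 mm long, 26 mm high, beyond the tray; origin: underside, middle of its length
Not all that is in view belongs to the job. What is shaped like the jar_small but blue or turquoise is not meant.

How it is judged:
On the way:
1. every jar standing on the bench has its own cap fully on, before any is in the tray (horizontal distance between cap_small and jar_small below 0.006 m and z of cap_small in the frame of jar_small between 0.047 and 0.056 m and angle between the z axis of cap_small and the z axis of jar_small, either way round below 0.12 rad and height (world z) of each of jar_small, jar_medium, jar_large, jar_square below 0.004 m and horizontal distance between cap_medium and jar_medium below 0.006 m and z of cap_medium in the frame of jar_medium between 0.047 and 0.056 m and angle between the z axis of cap_medium and the z axis of jar_medium, either way round below 0.12 rad and horizontal distance between cap_large and jar_large below 0.006 m and z of cap_large in the frame of jar_large between 0.047 and 0.056 m and angle between the z axis of cap_large and the z axis of jar_large, either way round below 0.12 rad and horizontal distance between cap_square and jar_square below 0.006 m and z of cap_square in the frame of jar_square between 0.047 and 0.056 m and angle between the z axis of cap_square and the z axis of jar_square, either way round below 0.12 rad), for 0.3 s.
At the end, for the whole second after the job is handed in: every jar present stands upright (within 0.1 rad) and still on the floor of the tray, inside its walls, with its own cap fully on: cap within 6 mm of the jar's axis, within 4 mm of its seated height and level with the jar (within 0.12 rad); nothing is held (horizontal distance between cap_small and jar_small below 0.006 m and z of cap_small in the frame of jar_small between 0.047 and 0.056 m and angle between the z axis of cap_small and the z axis of jar_small, either way round below 0.12 rad and x of jar_small in the frame of tray between -0.034 and 0.034 m and y of jar_small in the frame of tray between -0.115 and 0.115 m and height (world z) of jar_small between 0.003 and 0.01 m and angle between each of jar_small, jar_medium, jar_large, jar_square's own z axis and vertical below 0.1 rad and linear speed of each of jar_small, jar_medium, jar_large, jar_square below 0.03 m/s and horizontal distance between cap_medium and jar_medium below 0.006 m and z of cap_medium in the frame of jar_medium between 0.047 and 0.056 m and angle between the z axis of cap_medium and the z axis of jar_medium, either way round below 0.12 rad and x of jar_medium in the frame of tray between -0.034 and 0.034 m and y of jar_medium in the frame of tray between -0.115 and 0.115 m and height (world z) of jar_medium between 0.003 and 0.01 m and horizontal distance between cap_large and jar_large below 0.006 m and z of cap_large in the frame of jar_large between 0.047 and 0.056 m and angle between the z axis of cap_large and the z axis of jar_large, either way round below 0.12 rad and x of jar_large in the frame of tray between -0.034 and 0.034 m and y of jar_large in the frame of tray between -0.115 and 0.115 m and height (world z) of jar_large between 0.003 and 0.01 m and horizontal distance between cap_square and jar_square below 0.006 m and z of cap_square in the frame of jar_square between 0.047 and 0.056 m and angle between the z axis of cap_square and the z axis of jar_square, either way round below 0.12 rad and x of jar_square in the frame of tray between -0.034 and 0.034 m and y of jar_square in the frame of tray between -0.115 and 0.115 m and height (world z) of jar_square between 0.003 and 0.01 m); the robot touches nothing.
It fails at once if a bystander (spool, brass bowl, wax, hammer or awl) is pushed more than 40 mm from its place (distance of any of thread_spool, twine_spool, stud_pot, wax_block, hammer, awl from where it was at the start of the episode above 0.04 m).
Of jar_small, jar_medium, jar_large, jar_square only 3 to 4 are there at a start; the rules pass over those that are not, and their reading is None.
At some moment in a run one of jar_small, jar_medium, jar_large, jar_square, cap_small, cap_medium, cap_large, cap_square may be knocked a few centimetres aside while the robot is not near it.
Once in a run the grip may slacken for a moment while it holds something.
It also fails if it takes over 210 s, if anything falls off the work surface, if the arm or the gripper's body presses on something with over 40 N, if the wrist force passes 120 N, or if a joint passes its speed limit or range.

## Robot

A 7-joint arm with a two-finger parallel gripper is mounted at the origin on the work surface. World frame = base frame: x ahead of the robot, y to its left, z up, the work surface at z = 0. Lengths are in m, angles in rad, forces in N, time in s.
With the tool pointing down it reaches from about 0.4 to 0.9 m from the base axis. Payload 5.6 kg.
Tool frame: the origin (TCP) lies between the finger pads; the fingertips stand 19 mm ahead of it and the grasp point (between the pads) is the TCP (manip.finger_overhang is the distance from the TCP to the fingertips, in m); z points along the fingers, y is the direction in which the jaws open and shut (so a half turn about z gives the same grasp; the last joint's range is limited). The gripper opens to 92 mm and grips with 3 to 60 N. Pads are 20 mm wide; open, the fingers measure 128 mm over their backs; the gripper's body (75 mm by 189 mm) begins 69 mm behind the grasp point.
Start: joints at [-1.263, 0.468, -0.012, 1.603, 0.006, 1.071, -0.056], TCP at [0.223, 0.61, 0.234] pointing down, gripper open.
Joint ranges: [-2.53, 2.53], [-0.31, 2.02], [-1.57, 1.55], [0.28, 2.44], [-1.29, 4.43], [0.15, 1.84], [-2.92, 2.92]. Speed limits (rad/s): [2.57, 2.57, 3.14, 3.14, 3.14, 3.14, 3.14].

## Interface

Orientations are given as a unit quaternion [w, x, y, z].
In Python, from cell import manip gives the robot as it stands.
- The arm moves only by the tool servo_tool, never from a script. Its argument "commands" is a list of rows, each a list of 7 numbers: the shift along the tool's x, y, z in m, then the turn, a rotation vector about the tool's x, y, z in rad, then the opening, from -1 (shut) to 1 (fully open), so that 0 is half open. A call has exactly 10 rows; each row is the pose to reach, as a shift and turn from the pose commanded when the call began, along the tool's axes at that moment; what a row does not reach only later rows make up. A row lasts 1/10 s, in which the tool goes at most 50 mm and 8.59 degrees, less where a joint would pass 70% of its speed; a pose out of reach is approached as far as the arm can. A call with a gripper value outside its range is refused whole. The fingers move at their own pace and stop on an object; "squeeze" is the grip in N (left out, the last holds). Time passes only in rows, so rows that repeat a pose let the fingers close, or fill a call up. It gives the time, the measured TCP pose, the force and the opening at its end, in the units of the state.
- manip.get_obs(): the state, without advancing time (a new reading comes with each control period).
- manip.read_camera(name): name is "scene" or "top" or "wrist"; returns a dict with "img" (400x640x3 uint8, red, green, blue), "z_map" (400x640 float32, m along the optical axis (not along the pixel's ray), 0 where there is no reading), "intrinsics" (3x3 intrinsics, pixels), "rvec" (rotation vector, rad) and "tvec" (3), from world to camera coordinates, as OpenCV has them. Camera axes: x right, y down, z forward; pixel columns grow to the right and rows downward; lengths in m; the calibration is good to about 2 mm. The wrist camera is an equidistant fisheye: a pixel r from the principal point sees the ray r / f radians off the axis. A picture is of the moment at which its call begins.
- manip.close_job(): hands the job in, once; it reports no verdict.
The state is a dict: "time_s": time; "joints": joint angles; "joint_vel": joint speeds; "tau": joint torques, N m; "ee_pos": TCP position; "tool_rot": TCP orientation; "ft_force": force on the tool from outside, world axes, zero at the start; "ft_torque": the same for the moment, N m; "gripper_width": opening from 0.0 (shut) to 1.0 (fully open).
Only numpy, scipy, OpenCV 4.12 (cv2) and the standard library are available. Lean on these libraries where they do the work, as an engineer would, in place of code of your own. Each camera call takes 0.05 s, during which the arm holds its last target.

## Working session

There is one attempt and no reset: what is moved stays moved. The work goes in short steps, Python scripts to look and compute and a tool call to move; the robot and the scene stay as the last step left them, time stands still between calls to the robot, and variables do not carry over. Pictures are saved under pics/ and viewed, and the job is handed in when it is done.

Besides the shell and the picture viewer there is one more tool, called after "Request:" by a JSON object that holds its "name" and its "arguments", one argument or row to a line. servo_tool: Moves the arm, as the interface text tells. Its arguments: {"type":"object","properties":{"commands":{"type":"array","items":{"type":"array","items":{"type":"number"}}},"squeeze":{"type":"number"}},"required":["commands"]}

```bash
ls -la; mkdir -p pics; python3 - <<'E'
from cell import manip
import cv2
o=manip.get_obs()
print({k:o[k] for k in ('time_s','ee_pos','tool_rot','ft_force','gripper_width')}, manip.finger_overhang)
for n in ("scene","top","wrist"):
    c=manip.read_camera(n)
    cv2.imwrite(f"pics/{n}0.png",c["img"][:,:,::-1])
    print(n,c["intrinsics"].tolist(),c["rvec"],c["tvec"])
E
```

```text
total 12
drwxr-xr-x  3 agent agent 4096 Dec  6 14:27 .
drwxr-xr-x 23 root  root  4096 Dec  6 14:27 ..
drwxr-xr-x  2 agent agent 4096 Dec  6 14:27 pics
{'time_s': 0.0, 'ee_pos': array([0.22322043, 0.60989071, 0.23265727]), 'tool_rot': array([-9.62522131e-05,  1.74510818e-01,  9.84654881e-01, -8.54699530e-04]), 'ft_force': array([-0.18728193, -0.09943791, -0.10092128]), 'gripper_width': 0.9996900205646632} 0.019
scene [[507.5930928581827, 0.0, 318.94369579762383], [0.0, 507.5930928581827, 198.3079989330299], [0.0, 0.0, 1.0]] [ 1.39304003  2.19111937 -0.85696982] [ 0.26561495 -0.3156662   1.70540065]
top [[391.2372386222687, 0.0, 315.52340491501946], [0.0, 391.2372386222687, 202.85224402533376], [0.0, 0.0, 1.0]] [ 2.15227794 -2.14564055  0.12908279] [-0.02387997  0.52333914  1.24924836]
wrist [[309.70691628693146, 0.0, 316.6796000592686], [0.0, 309.70691628693146, 200.30537697451143], [0.0, 0.0, 1.0]] [-2.39520318 -1.67553167 -0.21365368] [-0.64989114 -0.03081413  0.39069595]
```

View pics/top0.png

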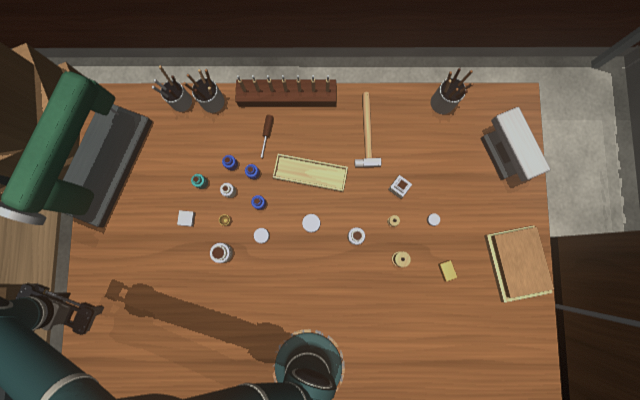

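View pics/scene0.png

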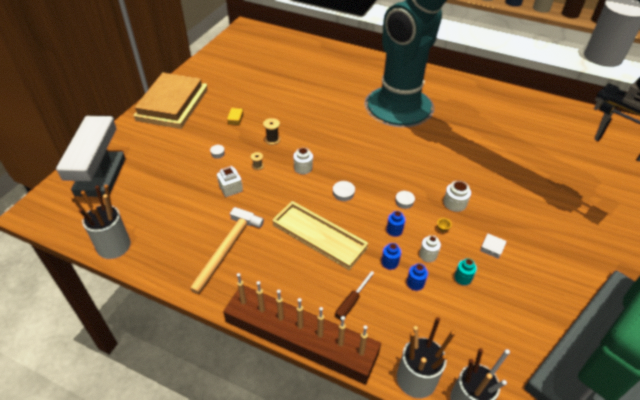

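View pics/wrist0.png

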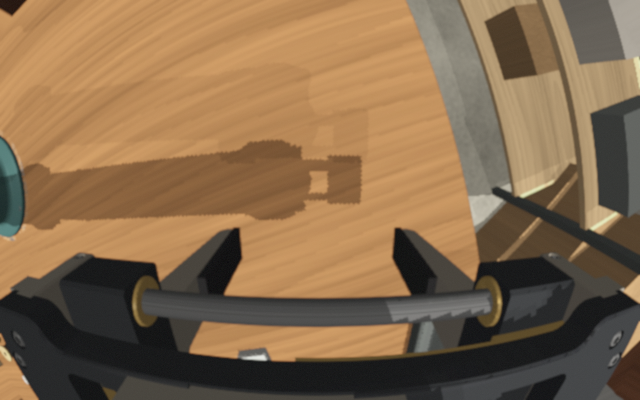

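The top view shows four white open jars: large (220,253), small (227,189), medium (357,236) and square (401,186). The steel caps are square (186,218), medium (261,235), large (311,223) and small (434,219). The look-alikes are blue or turquoise, at (199,181), (230,161), (251,170) and (258,202). The tray is at (311,173). Next I'll measure them all from the depth maps.

```bash
cat > h.py <<'E'
import numpy as np, cv2
from cell import manip
from scipy.spatial.transform import Rotation as R
def cloud(n,c=None):
    c=c or manip.read_camera(n)
    K=c["intrinsics"];z=c["z_map"].astype(float)
    v,u=np.mgrid[0:400,0:640]
    x=(u-K[0,2])/K[0,0];y=(v-K[1,2])/K[1,1]
    if n=="wrist":
        r=np.hypot(x,y);s=np.where(r>1e-9,np.tan(np.minimum(r,1.5))/np.maximum(r,1e-9),1);x=x*s;y=y*s
    P=np.stack([x*z,y*z,z],-1)
    M=R.from_rotvec(np.ravel(c["rvec"])).as_matrix()
    W=(P-np.ravel(c["tvec"]))@M
    W[z<=0]=np.nan
    return W,c
def proj(n,c,p):
    M=R.from_rotvec(np.ravel(c["rvec"])).as_matrix()
    q=M@np.asarray(p)+np.ravel(c["tvec"])
    K=c["intrinsics"]
    a=q[:2]/q[2]
    if n=="wrist":
        r=np.linalg.norm(q[:2]);a=q[:2]/r*np.arctan2(r,q[2])
    return K[:2,:2]@a+K[:2,2]
def blobs(W,img,lo=.008,hi=.1,box=(.3,.95,-.6,.6),minpx=12):
    m=(W[...,2]>lo)&(W[...,2]<hi)&(W[...,0]>box[0])&(W[...,0]<box[1])&(W[...,1]>box[2])&(W[...,1]<box[3])
    k,l,s,ce=cv2.connectedComponentsWithStats(m.astype(np.uint8),connectivity=4)
    out=[]
    for i in range(1,k):
        if s[i,4]<minpx: continue
        q=W[l==i]
        out.append((ce[i],q,img[l==i]))
    return out
def tool():
    o=manip.get_obs(); return o,R.from_quat(o["tool_rot"],scalar_first=True).as_matrix()
def rel(target, yaw=None):
    """shift in tool axes to bring TCP to target, turn about tool z so that tool y has world angle yaw (mod pi), pointing straight down"""
    o,M=tool()
    d=M.T@(np.asarray(target)-o["ee_pos"])
    best=None
    if yaw is not None:
        for k in (0,np.pi,-np.pi):
            y=np.array([np.cos(yaw+k),np.sin(yaw+k),0]);z=np.array([0,0,-1.]);x=np.cross(y,z)
            T=np.stack([x,y,z],1); rv=R.from_matrix(M.T@T).as_rotvec()
            if best is None or np.linalg.norm(rv)<np.linalg.norm(best): best=rv
    print("t",round(o["time_s"],2),"tcp",o["ee_pos"].round(4),"shift",d.round(4),"turn",None if best is None else best.round(4),"w",round(o["gripper_width"]*92,1),"F",o["ft_force"].round(1),"j",o["joints"].round(2))
E
python3 - <<'E'
from h import *
for n in("top","scene"):
    W,c=cloud(n)
    f=W[(abs(W[...,2])<.02)&(W[...,0]>.3)&(W[...,0]<.8)&(abs(W[...,1])<.4)]
    print(n,"table z",np.nanmedian(f[:,2]).round(4),np.nanstd(f[:,2]).round(4))
    for ce,q,im in blobs(W,c["img"]):
        zt=np.percentile(q[:,2],97)
        print(ce.round(0),len(q),"med xy",((np.percentile(q[:,:2],3,axis=0)+np.percentile(q[:,:2],97,axis=0))/2).round(4),"ext",np.ptp(q[:,:2],axis=0).round(3),"z",zt.round(4),im.mean(0).round(0))
E
```

```text
top table z -0.0002 0.0038
[206.  81.] 12 med xy [0.9155 0.3336] ext [0.017 0.01 ] z 0.0996 [50. 43. 39.]
[286.  93.] 2517 med xy [0.9037 0.0798] ext [0.083 0.339] z 0.0773 [90. 59. 43.]
[176.  96.] 572 med xy [0.8802 0.4445] ext [0.074 0.075] z 0.0959 [66. 60. 56.]
[213. 102.] 320 med xy [0.8701 0.3295] ext [0.062 0.071] z 0.0986 [73. 68. 63.]
[441. 103.] 323 med xy [ 0.8662 -0.4477] ext [0.066 0.071] z 0.0977 [73. 66. 60.]
[367. 136.] 703 med xy [ 0.7756 -0.1954] ext [0.261 0.087] z 0.0294 [177. 156. 129.]
[138. 132.] 612 med xy [0.753  0.5744] ext [0.163 0.056] z 0.044 [64. 61. 57.]
[267. 129.] 197 med xy [0.7609 0.1452] ext [0.148 0.036] z 0.028 [102.  78.  65.]
[485. 140.] 77 med xy [ 0.7388 -0.5918] ext [0.045 0.017] z 0.0331 [74. 66. 60.]
[309. 172.] 491 med xy [ 0.6301 -0.0017] ext [0.126 0.248] z 0.0277 [170. 160. 121.]
[229. 162.] 176 med xy [0.6594 0.2644] ext [0.041 0.044] z 0.07 [ 70.  72. 116.]
[252. 171.] 171 med xy [0.629 0.189] ext [0.042 0.043] z 0.0693 [ 73.  76. 122.]
[199. 180.] 186 med xy [0.5964 0.3637] ext [0.042 0.043] z 0.0694 [ 75. 109. 100.]
[400. 186.] 30
[... 3298 characters left out ...]
med xy [0.7656 0.5746] ext [0.158 0.054] z 0.0421 [68. 71. 66.]
[423. 340.] 18 med xy [0.8523 0.329 ] ext [0.015 0.013] z 0.0998 [56. 47. 42.]
[422. 351.] 48 med xy [0.8751 0.3347] ext [0.025 0.025] z 0.0999 [34. 31. 32.]
[415. 380.] 982 med xy [0.9125 0.34  ] ext [0.043 0.084] z 0.0994 [102. 100.  89.]
[431. 356.] 18 med xy [0.8793 0.354 ] ext [0.015 0.008] z 0.0997 [29. 28. 30.]
[429. 364.] 13 med xy [0.8952 0.3536] ext [0.016 0.005] z 0.0998 [30. 29. 30.]
[440. 366.] 14 med xy [0.8907 0.3738] ext [0.014 0.006] z 0.0999 [42. 36. 32.]
[415. 367.] 14 med xy [0.9121 0.3312] ext [0.014 0.005] z 0.0999 [31. 30. 31.]
[474. 385.] 1070 med xy [0.8883 0.4475] ext [0.076 0.075] z 0.095 [66. 61. 55.]
```

```bash
cat >> h.py <<'E'
def rays(n,c,uv):
    K=c["intrinsics"];uv=np.atleast_2d(uv)
    x=(uv[:,0]-K[0,2])/K[0,0];y=(uv[:,1]-K[1,2])/K[1,1]
    if n=="wrist":
        r=np.hypot(x,y);s=np.where(r>1e-9,np.tan(np.minimum(r,1.5))/np.maximum(r,1e-9),1);x=x*s;y=y*s
    M=R.from_rotvec(np.ravel(c["rvec"])).as_matrix()
    return -M.T@np.ravel(c["tvec"]), np.stack([x,y,np.ones_like(x)],1)@M
def onplane(n,c,uv,z):
    o,d=rays(n,c,uv); s=(z-o[2])/d[:,2]; return (o+d*s[:,None])[:,:2]
NOM=dict(jar_small=(.566,.268,.067),jar_medium=(.417,-.152,.067),jar_large=(.361,.284,.067),jar_square=(.58,-.296,.067),
 cap_small=(.474,-.41,.02),cap_medium=(.42,.158,.02),cap_large=(.461,-.005,.02),cap_square=(.476,.411,.02))
RAD=dict(small=(14,20),medium=(19,25),large=(24,30),square=(18,24))
def fit(n,W,c,name,near,ztop,rad=None,verbose=True):
    """mask of top face near; centroid by ray/plane"""
    lo=ztop-.009
    r0=rad*1.35 if rad else .045
    m=(abs(W[...,2]-ztop)<.009)&(np.hypot(W[...,0]-near[0],W[...,1]-near[1])<r0+.015)
    k,l,s,ce=cv2.connectedComponentsWithStats(m.astype(np.uint8))
    if k<2: return None
    i=1+np.argmax(s[1:,4]); m=(l==i).astype(np.uint8)
    cs,_=cv2.findContours(m,cv2.RETR_EXTERNAL,cv2.CHAIN_APPROX_NONE)
    f=np.zeros_like(m);cv2.drawContours(f,cs,-1,1,-1)
    v,u=np.nonzero(f)
    p=onplane(n,c,np.stack([u,v],1).astype(float),ztop)
    a=len(p)
    # area->equivalent radius
    o=onplane(n,c,[[u.mean(),v.mean()],[u.mean()+1,v.mean()],[u.mean(),v.mean()+1]],ztop)
    px=abs(np.cross(o[1]-o[0],o[2]-o[0]))
    (cx,cy),(w,h),ang=cv2.minAreaRect((p*1000).astype(np.float32))
    return p.mean(0),np.sqrt(a*px/np.pi)*1000,ang,(round(w),round(h))
E
python3 - <<'E'
from h import *
for n in("top","scene"):
    W,c=cloud(n)
    for k,(x,y,z) in NOM.items():
        s=RAD[k.split('_')[1]][k[0]=='c']/1000
        r=fit(n,W,c,k,(x,y),z,s)
        if r: print(n,k,r[0].round(4),"eqR",r[1].round(1),"rect",round(r[2],1),r[3])
    # tray
    m=(W[...,2]>.014)&(W[...,2]<.034)&(abs(W[...,0]-.63)<.075)&(abs(W[...,1])<.14)
    v,u=np.nonzero(m);p=onplane(n,c,np.stack([u,v],1).astype(float),.024)
    (cx,cy),(w,h),a=cv2.minAreaRect((p*1000).astype(np.float32)); print(n,"tray",cx,cy,w,h,a)
E
python3 - <<'E'
import cv2
im=cv2.imread('pics/top0.png')[130:290,170:460]
cv2.imwrite('pics/crop1.png',cv2.resize(im,None,fx=2.7,fy=2.7,interpolation=cv2.INTER_CUBIC))
E
```

```text
top jar_small [0.567  0.2683] eqR 14.5 rect 1.9 (26, 26)
top jar_medium [ 0.4176 -0.1532] eqR 18.8 rect 89.5 (35, 35)
top jar_large [0.362 0.284] eqR 24.0 rect 46.3 (45, 44)
top jar_square [ 0.5798 -0.2985] eqR 20.5 rect 52.6 (36, 37)
top cap_small [ 0.4735 -0.4098] eqR 20.4 rect 0.2 (36, 40)
top cap_medium [0.4189 0.157 ] eqR 25.1 rect 0.2 (46, 46)
top cap_large [ 0.4605 -0.0064] eqR 29.9 rect 0.2 (56, 56)
top cap_square [0.4751 0.4103] eqR 27.7 rect 84.5 (52, 48)
top tray 629.9468994140625 -2.5017318725585938 241.43247985839844 85.27608489990234 79.14871978759766
scene jar_small [0.573  0.2707] eqR 15.0 rect 25.4 (28, 28)
scene jar_medium [ 0.4232 -0.1498] eqR 20.3 rect 25.7 (38, 34)
scene jar_large [0.3691 0.2865] eqR 25.2 rect 73.4 (45, 50)
scene jar_square [ 0.5848 -0.2955] eqR 22.2 rect 52.7 (43, 36)
scene cap_small [ 0.4768 -0.4071] eqR 22.4 rect 32.2 (46, 38)
scene cap_medium [0.4244 0.1597] eqR 26.8 rect 25.4 (56, 50)
scene cap_large [ 0.4655 -0.0041] eqR 31.6 rect 23.8 (66, 56)
scene cap_square [0.4802 0.4113] eqR 28.6 rect 85.1 (48, 55)
scene tray 635.8792114257812 -0.63616943359375 244.89572143554688 91.2499771118164 79.10720825195312
```

View pics/crop1.png

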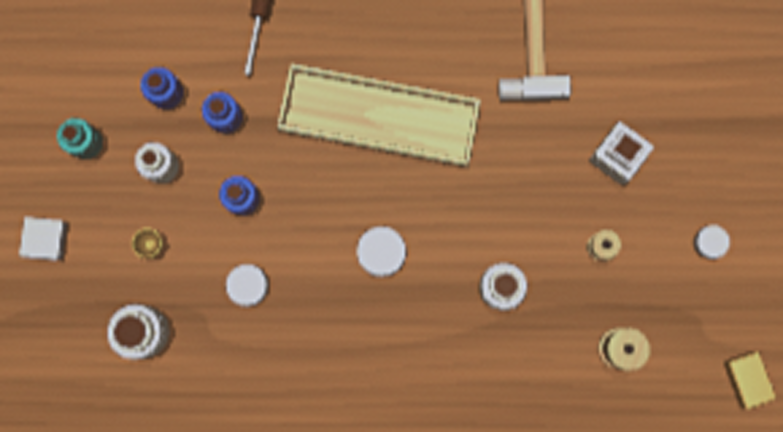

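The crop confirms the targets: the only white small jar is at crop (155,160), which is top pixel (227,189). Its four look-alikes are blue or turquoise. I'll start with the medium cap, move above it, and check the calibration with the wrist camera.

```bash
python3 - <<'E'
from h import *
rel((.419,.157,.15),np.pi/2)
E
```

```text
t 0.35 tcp [0.2234 0.6103 0.2334] shift [-0.3395 -0.3584  0.0835] turn [-0.0004 -0.     -0.3508] w 91.9 F [-0.3  0.   1. ] j [-1.26  0.47 -0.01  1.6   0.01  1.07 -0.06]
```

Request:
{"name": "servo_tool", "arguments": {
  "commands": [
    [-0.34, -0.358, 0.08, 0, 0, -0.35, 1],
    [-0.34, -0.358, 0.08, 0, 0, -0.35, 1],
    [-0.34, -0.358, 0.08, 0, 0, -0.35, 1],
    [-0.34, -0.358, 0.08, 0, 0, -0.35, 1],
    [-0.34, -0.358, 0.08, 0, 0, -0.35, 1],
    [-0.34, -0.358, 0.08, 0, 0, -0.35, 1],
    [-0.34, -0.358, 0.08, 0, 0, -0.35, 1],
    [-0.34, -0.358, 0.08, 0, 0, -0.35, 1],
    [-0.34, -0.358, 0.08, 0, 0, -0.35, 1],
    [-0.34, -0.358, 0.08, 0, 0, -0.35, 1]
  ],
  "squeeze": 30
}}

```text
time_s: 1.35
ee_pos: [0.4203, 0.1558, 0.1538]
tool_rot: [0.001, 0.0, 1.0, 0.0]
ft_force: [1.5, 0.8, -0.0]
gripper_width: 1.0
```

```bash
python3 - <<'E'
from h import *
W,c=cloud("wrist"); cv2.imwrite("pics/wrist1.png",c["img"][:,:,::-1])
rel((.419,.157,.15),np.pi/2)
for k in NOM:
    x,y,z=NOM[k]
    print(k,proj("wrist",c,(x,y,z)).round(1))
    s=RAD[k.split('_')[1]][k[0]=='c']/1000
    r=fit("wrist",W,c,k,(x,y),z,s)
    if r: print("wrist",k,r[0].round(4),"eqR",r[1].round(1),"rect",round(r[2],1),r[3])
E
```

```text
t 1.4 tcp [0.4225 0.1475 0.1527] shift [0.0036 0.0095 0.0027] turn [-0.0042  0.0007 -0.0107] w 92.1 F [ 2.2 -6.2 -0.3] j [-0.52  0.24  0.12  2.16 -0.04  0.74  1.18]
jar_small [424.4 342.3]
wrist jar_small [0.5628 0.2671] eqR 15.4 rect 19.4 (34, 27)
jar_medium [ 39.8 203.4]
wrist jar_medium [ 0.4164 -0.1468] eqR 21.0 rect 7.5 (36, 45)
jar_large [470.1 139.6]
wrist jar_large [0.3615 0.2818] eqR 24.2 rect 12.9 (47, 50)
jar_square [ 16.5 307.3]
cap_small [-15.1 227.7]
cap_medium [318.7 194.5]
wrist cap_medium [0.4182 0.1576] eqR 25.0 rect 90.0 (49, 50)
cap_large [166.4 232.1]
wrist cap_large [ 0.4589 -0.0038] eqR 31.0 rect 36.6 (59, 64)
cap_square [529.6 240.9]
wrist cap_square [0.4727 0.4061] eqR 29.2 rect 85.7 (57, 50)
```

View pics/wrist1.png

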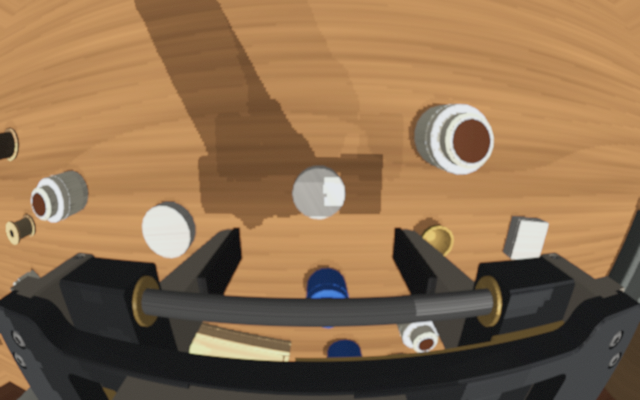

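The wrist image shows the medium cap at (319,194), right below and between the jaws. The wrist fit agrees with the top camera within 1 mm. I'll descend part way and let the arm settle.

Request:
{"name": "servo_tool", "arguments": {
  "commands": [
    [0, 0, 0.02, 0, 0, 0, 1],
    [0, 0, 0.04, 0, 0, 0, 1],
    [0, 0, 0.06, 0, 0, 0, 1],
    [0, 0, 0.08, 0, 0, 0, 1],
    [0, 0, 0.08, 0, 0, 0, 1],
    [0, 0, 0.08, 0, 0, 0, 1],
    [0, 0, 0.08, 0, 0, 0, 1],
    [0, 0, 0.08, 0, 0, 0, 1],
    [0, 0, 0.08, 0, 0, 0, 1],
    [0, 0, 0.08, 0, 0, 0, 1]
  ]
}}

```text
time_s: 2.4
ee_pos: [0.4199, 0.1577, 0.0741]
tool_rot: [0.001, 0.0, 1.0, 0.0]
ft_force: [-0.2, 0.9, -0.1]
gripper_width: 1.0
```

```bash
python3 - <<'E'
from h import *
W,c=cloud("wrist"); cv2.imwrite("pics/wrist2.png",c["img"][:,:,::-1])
rel((.4188,.157,.024),np.pi/2)
for k in ["cap_medium","jar_large","cap_large"]:
    x,y,z=NOM[k]
    s=RAD[k.split('_')[1]][k[0]=='c']/1000
    r=fit("wrist",W,c,k,(x,y),z,s)
    if r: print("wrist",k,r[0].round(4),"eqR",r[1].round(1),"rect",round(r[2],1),r[3])
E
```

```text
t 2.45 tcp [0.4197 0.1576 0.074 ] shift [ 0.001  -0.0006  0.05  ] turn [ 0.0003  0.0006 -0.0009] w 91.8 F [ 0.1  0.5 -0. ] j [-0.51  0.39  0.09  2.2  -0.07  0.55  1.2 ]
wrist cap_medium [0.4176 0.1576] eqR 25.0 rect 90.0 (49, 50)
wrist jar_large [0.3613 0.2801] eqR 24.4 rect 1.7 (46, 51)
wrist cap_large [ 0.4443 -0.0006] eqR 21.1 rect 81.9 (65, 33)
```

Request:
{"name": "servo_tool", "arguments": {
  "commands": [
    [0.001, 0, 0.02, 0, 0, 0, 1],
    [0.002, 0, 0.04, 0, 0, 0, 1],
    [0.002, 0, 0.05, 0, 0, 0, 1],
    [0.002, 0, 0.05, 0, 0, 0, 1],
    [0.002, 0, 0.05, 0, 0, 0, 1],
    [0.002, 0, 0.05, 0, 0, 0, -0.2],
    [0.002, 0, 0.05, 0, 0, 0, -0.2],
    [0.002, 0, 0.05, 0, 0, 0, -0.2],
    [0.002, 0, 0.05, 0, 0, 0, -0.2],
    [0.002, 0, 0.05, 0, 0, 0, -0.2]
  ]
}}

```text
time_s: 3.45
ee_pos: [0.4177, 0.1576, 0.0238]
tool_rot: [0.0, 0.0, 1.0, 0.0]
ft_force: [-0.0, 0.3, -0.1]
gripper_width: 0.59
```

Request:
{"name": "servo_tool", "arguments": {
  "commands": [
    [0, 0, 0, 0, 0, 0, -0.4],
    [0, 0, 0, 0, 0, 0, -0.4],
    [0, 0, 0, 0, 0, 0, -0.4],
    [0, 0, 0, 0, 0, 0, -0.4],
    [0, 0, 0, 0, 0, 0, -0.4],
    [0, 0, -0.02, 0, 0, 0, -0.4],
    [0, 0, -0.05, 0, 0, 0, -0.4],
    [0, 0, -0.09, 0, 0, 0, -0.4],
    [0, 0, -0.11, 0, 0, 0, -0.4],
    [0, 0, -0.11, 0, 0, 0, -0.4]
  ]
}}

```text
time_s: 4.45
ee_pos: [0.4193, 0.1583, 0.136]
tool_rot: [0.003, 0.0, 1.0, 0.001]
ft_force: [0.5, -0.6, -0.0]
gripper_width: 0.538
```

```bash
python3 - <<'E'
from h import *
W,c=cloud("wrist"); cv2.imwrite("pics/wrist3.png",c["img"][:,:,::-1])
rel((.4175,-.153,.14),np.pi/2)
E
```

```text
t 4.5 tcp [0.4182 0.1579 0.1345] shift [ 0.0004 -0.3109 -0.006 ] turn [ 0.0014  0.0025 -0.0007] w 49.4 F [-0.   0.1 -1. ] j [-0.53  0.27  0.11  2.17 -0.05  0.69  1.18]
```

View pics/wrist3.png

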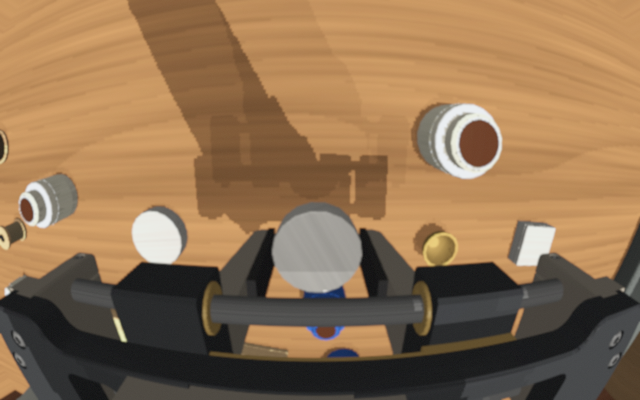

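The medium cap hangs level between the pads, at pixel (316,250), and the opening reads 49.4 mm against 50. Next I carry it over the medium jar.

Request:
{"name": "servo_tool", "arguments": {
  "commands": [
    [0, -0.045, 0, 0, 0, 0, -0.4],
    [0, -0.09, 0, 0, 0, 0, -0.4],
    [0, -0.135, 0, 0, 0, 0, -0.4],
    [0, -0.18, 0, 0, 0, 0, -0.4],
    [0, -0.225, 0, 0, 0, 0, -0.4],
    [0, -0.265, 0, 0, 0, 0, -0.4],
    [0, -0.295, 0, 0, 0, 0, -0.4],
    [0, -0.311, 0, 0, 0, 0, -0.4],
    [0, -0.311, 0, 0, 0, 0, -0.4],
    [0, -0.311, 0, 0, 0, 0, -0.4]
  ]
}}

```text
time_s: 5.5
ee_pos: [0.4164, -0.1528, 0.1324]
tool_rot: [-0.001, 0.001, 1.0, 0.0]
ft_force: [-0.3, 0.8, -0.8]
gripper_width: 0.537
```

```bash
python3 - <<'E'
from h import *
W,c=cloud("wrist"); cv2.imwrite("pics/wrist4.png",c["img"][:,:,::-1])
rel((.4175,-.153,.1),np.pi/2)
for z in (.05,.067): print(proj("wrist",c,(.4175,-.153,z)))
E
```

```text
t 5.55 tcp [ 0.4167 -0.1523  0.1326] shift [-0.0009 -0.0008  0.0326] turn [ 0.0008 -0.0021  0.0002] w 49.4 F [ 0.1  0.5 -0.5] j [ 0.03  0.27  0.28  2.19 -0.12  0.69  1.96]
[316.04667836 211.84902409]
[316.01077955 218.45242674]
```

View pics/wrist4.png

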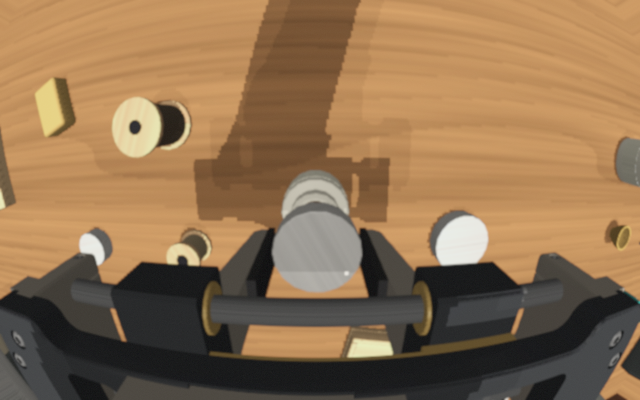

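The jar sits right under the held cap, at (316,200). I'll lower the cap just past the neck top and check the force.

Request:
{"name": "servo_tool", "arguments": {
  "commands": [
    [-0.001, -0.001, 0.01, 0, 0, 0, -0.4],
    [-0.001, -0.001, 0.02, 0, 0, 0, -0.4],
    [-0.001, -0.001, 0.03, 0, 0, 0, -0.4],
    [-0.001, -0.001, 0.036, 0, 0, 0, -0.4],
    [-0.001, -0.001, 0.04, 0, 0, 0, -0.4],
    [-0.001, -0.001, 0.042, 0, 0, 0, -0.4],
    [-0.001, -0.001, 0.044, 0, 0, 0, -0.4],
    [-0.001, -0.001, 0.046, 0, 0, 0, -0.4],
    [-0.001, -0.001, 0.046, 0, 0, 0, -0.4],
    [-0.001, -0.001, 0.046, 0, 0, 0, -0.4]
  ]
}}

```text
time_s: 6.55
ee_pos: [0.4182, -0.1545, 0.0877]
tool_rot: [-0.0, 0.0, 1.0, 0.0]
ft_force: [-1.0, 0.8, 0.3]
gripper_width: 0.538
```

Request:
{"name": "servo_tool", "arguments": {
  "commands": [
    [0, 0, 0.002, 0, 0, 0, -0.4],
    [0, 0, 0.004, 0, 0, 0, -0.4],
    [0, 0, 0.006, 0, 0, 0, -0.4],
    [0, 0, 0.008, 0, 0, 0, -0.4],
    [0, 0, 0.01, 0, 0, 0, -0.4],
    [0, 0, 0.011, 0, 0, 0, -0.4],
    [0, 0, 0.012, 0, 0, 0, -0.4],
    [0, 0, 0.012, 0, 0, 0, -0.4],
    [0, 0, 0.012, 0, 0, 0, -0.4],
    [0, 0, 0.012, 0, 0, 0, -0.4]
  ]
}}

```text
time_s: 7.55
ee_pos: [0.4181, -0.1545, 0.0759]
tool_rot: [-0.0, 0.0, 1.0, 0.0]
ft_force: [-2.6, 0.0, 5.5]
gripper_width: 0.536
```

Request:
{"name": "servo_tool", "arguments": {
  "commands": [
    [0, 0, 0, 0, 0, 0, 0.4],
    [0, 0, 0, 0, 0, 0, 0.4],
    [0, 0, 0, 0, 0, 0, 0.4],
    [0, 0, -0.01, 0, 0, 0, 0.4],
    [0, 0, -0.035, 0, 0, 0, 0.4],
    [0, 0, -0.06, 0, 0, 0, 0.4],
    [-0.015, 0.04, -0.06, 0, 0, 0, 1],
    [-0.03, 0.085, -0.04, 0, 0, 0, 1],
    [-0.042, 0.13, -0.01, 0, 0, 0, 1],
    [-0.042, 0.15, -0.005, 0, 0, 0, 1]
  ]
}}

```text
time_s: 8.55
ee_pos: [0.4609, -0.0013, 0.0798]
tool_rot: [-0.0, -0.001, 1.0, 0.0]
ft_force: [0.2, 0.3, 0.6]
gripper_width: 0.997
```

```bash
cat >> h.py <<'E'
def look(cam,names,save=None,extra={}):
    W,c=cloud(cam)
    if save: cv2.imwrite("pics/"+save+".png",c["img"][:,:,::-1])
    for k in names:
        x,y,z=extra.get(k,NOM[k]); s=RAD[k.split('_')[1]][k[0]=='c']/1000
        r=fit(cam,W,c,k,(x,y),z,s)
        if r: print(cam,k,r[0].round(4),"eqR",r[1].round(1),"rect",round(r[2],1),r[3])
        else: print(cam,k,"none")
    return W,c
E
python3 - <<'E'
from h import *
look("wrist",["cap_large"],"wrist5")
look("top",["cap_medium","jar_large","cap_small","jar_small","cap_square","jar_square"],"top5",{"cap_medium":(.418,-.154,.072)})
rel((.4605,-.005,.024),np.pi/2)
E
```

```text
wrist cap_large [ 0.4592 -0.0066] eqR 29.8 rect 87.6 (58, 61)
top cap_medium [ 0.4183 -0.1532] eqR 24.9 rect 44.7 (46, 47)
top jar_large [0.362 0.284] eqR 24.0 rect 0.2 (44, 45)
top cap_small [ 0.4735 -0.4101] eqR 20.3 rect 0.2 (36, 37)
top jar_small [0.5668 0.2682] eqR 14.6 rect 1.9 (26, 26)
top cap_square [0.475 0.41 ] eqR 27.9 rect 84.5 (51, 48)
top jar_square [ 0.5797 -0.2987] eqR 20.3 rect 52.3 (35, 36)
t 8.65 tcp [ 0.4601 -0.0006  0.0798] shift [-0.0005 -0.0044  0.0558] turn [ 0.001  -0.002   0.0059] w 92.0 F [-0.4  0.3  0.2] j [-0.23  0.4   0.19  2.18 -0.14  0.58  1.64]
```

View pics/wrist5.png

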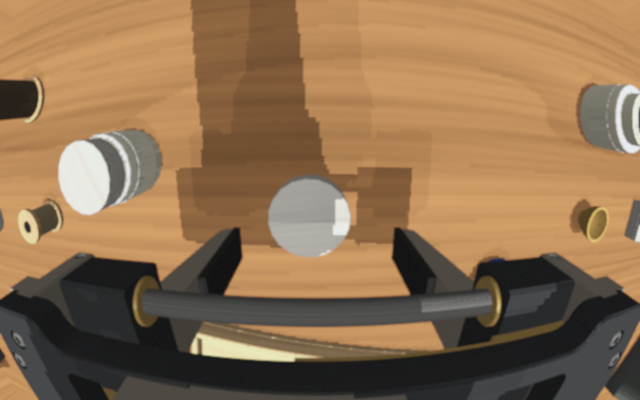

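View pics/top5.png

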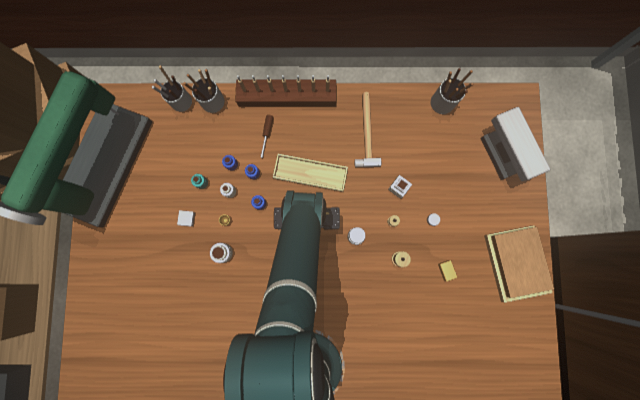

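The wrist view shows the medium jar capped, its cap seated at (88,175). The large cap lies below the jaws at (310,217), near (0.4595, -0.0065).

Request:
{"name": "servo_tool", "arguments": {
  "commands": [
    [0.001, -0.002, 0.01, 0, 0, 0, 1],
    [0.001, -0.002, 0.03, 0, 0, 0, 1],
    [0.001, -0.002, 0.045, 0, 0, 0, 1],
    [0.001, -0.002, 0.056, 0, 0, 0, 1],
    [0.001, -0.002, 0.057, 0, 0, 0, 1],
    [0.001, -0.002, 0.057, 0, 0, 0, 0],
    [0.001, -0.002, 0.057, 0, 0, 0, 0],
    [0.001, -0.002, 0.057, 0, 0, 0, 0],
    [0.001, -0.002, 0.057, 0, 0, 0, 0],
    [0.001, -0.002, 0.057, 0, 0, 0, 0]
  ]
}}

```text
time_s: 9.65
ee_pos: [0.4598, -0.0065, 0.0241]
tool_rot: [0.0, 0.0, 1.0, 0.0]
ft_force: [-0.6, -0.4, 3.8]
gripper_width: 0.648
```

Request:
{"name": "servo_tool", "arguments": {
  "commands": [
    [0, 0, -0.02, 0, 0, 0, 0],
    [0, 0, -0.05, 0, 0, 0, 0],
    [0, 0, -0.09, 0, 0, 0, 0],
    [0.012, 0.04, -0.11, 0, 0, 0, 0],
    [0.027, 0.08, -0.11, 0, 0, 0, 0],
    [0.043, 0.125, -0.11, 0, 0, 0, 0],
    [0.058, 0.17, -0.11, 0, 0, 0, 0],
    [0.073, 0.215, -0.11, 0, 0, 0, 0],
    [0.087, 0.255, -0.11, 0, 0, 0, 0],
    [0.096, 0.28, -0.11, 0, 0, 0, 0]
  ]
}}

```text
time_s: 10.65
ee_pos: [0.3621, 0.2767, 0.1338]
tool_rot: [0.0, -0.002, 1.0, 0.001]
ft_force: [0.0, -0.2, -0.3]
gripper_width: 0.649
```

Request:
{"name": "servo_tool", "arguments": {
  "commands": [
    [0.002, 0.008, 0, 0, 0, 0, 0],
    [0.002, 0.01, 0, 0, 0, 0, 0],
    [0.002, 0.01, 0, 0, 0, 0, 0],
    [0.002, 0.01, 0, 0, 0, 0, 0],
    [0.002, 0.01, 0, 0, 0, 0, 0],
    [0.002, 0.01, 0, 0, 0, 0, 0],
    [0.002, 0.01, 0.01, 0, 0, 0, 0],
    [0.002, 0.01, 0.018, 0, 0, 0, 0],
    [0.002, 0.01, 0.02, 0, 0, 0, 0],
    [0.002, 0.01, 0.02, 0, 0, 0, 0]
  ]
}}

```text
time_s: 11.65
ee_pos: [0.3613, 0.2832, 0.1129]
tool_rot: [-0.001, 0.0, 1.0, -0.001]
ft_force: [-0.3, 0.2, -0.9]
gripper_width: 0.648
```

```bash
python3 - <<'E'
from h import *
W,c=look("wrist",[],"wrist6")
rel((.3615,.2835,.1),np.pi/2)
for z in (.05,.067): print(proj("wrist",c,(.3615,.2835,z)))
E
```

```text
t 11.7 tcp [0.3615 0.2834 0.1132] shift [0.     0.0001 0.0132] turn [-0.0006 -0.0006 -0.0008] w 59.6 F [ 0.1 -0.7 -1.7] j [-0.81  0.33  0.08  2.16 -0.04  0.66  0.87]
[316.85692249 218.25734125]
[316.83412338 225.98499857]
```

View pics/wrist6.png

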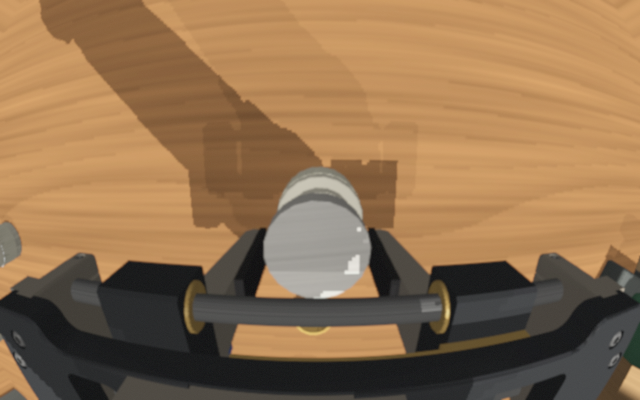

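The cap is centred at u≈317 and the jar below it at u≈320, so the jar is about 1 mm further +y. I'll shift by 1 mm and lower.

Request:
{"name": "servo_tool", "arguments": {
  "commands": [
    [0, 0.001, 0.006, 0, 0, 0, 0],
    [0, 0.001, 0.012, 0, 0, 0, 0],
    [0, 0.001, 0.017, 0, 0, 0, 0],
    [0, 0.001, 0.02, 0, 0, 0, 0],
    [0, 0.001, 0.022, 0, 0, 0, 0],
    [0, 0.001, 0.024, 0, 0, 0, 0],
    [0, 0.001, 0.026, 0, 0, 0, 0],
    [0, 0.001, 0.026, 0, 0, 0, 0],
    [0, 0.001, 0.026, 0, 0, 0, 0],
    [0, 0.001, 0.026, 0, 0, 0, 0]
  ]
}}

```text
time_s: 12.7
ee_pos: [0.3618, 0.2846, 0.0877]
tool_rot: [0.0, 0.0, 1.0, 0.0]
ft_force: [0.6, 0.1, -0.6]
gripper_width: 0.65
```

Inside the neck with no force, so I'll press it down fully.

Request:
{"name": "servo_tool", "arguments": {
  "commands": [
    [0, 0, 0.002, 0, 0, 0, 0],
    [0, 0, 0.004, 0, 0, 0, 0],
    [0, 0, 0.006, 0, 0, 0, 0],
    [0, 0, 0.008, 0, 0, 0, 0],
    [0, 0, 0.01, 0, 0, 0, 0],
    [0, 0, 0.011, 0, 0, 0, 0],
    [0, 0, 0.012, 0, 0, 0, 0],
    [0, 0, 0.012, 0, 0, 0, 0],
    [0, 0, 0.012, 0, 0, 0, 0],
    [0, 0, 0.012, 0, 0, 0, 0]
  ]
}}

```text
time_s: 13.7
ee_pos: [0.3617, 0.2845, 0.0761]
tool_rot: [-0.0, 0.0, 1.0, -0.0]
ft_force: [-1.1, -1.0, 6.1]
gripper_width: 0.645
```

Request:
{"name": "servo_tool", "arguments": {
  "commands": [
    [0, 0, 0, 0, 0, 0, 0.5],
    [0, 0, 0, 0, 0, 0, 0.5],
    [0, 0, 0, 0, 0, 0, 0.5],
    [0, 0, -0.01, 0, 0, 0, 0.5],
    [0, 0, -0.035, 0, 0, 0, 0.5],
    [0, 0, -0.06, 0, 0, 0, 0.6],
    [-0.03, 0.03, -0.06, 0, 0, 0.096, 1],
    [-0.06, 0.065, -0.05, 0, 0, 0.096, 1],
    [-0.09, 0.1, -0.03, 0, 0, 0.096, 1],
    [-0.11, 0.12, -0.01, 0, 0, 0.096, 1]
  ]
}}

```text
time_s: 14.7
ee_pos: [0.4738, 0.4078, 0.0864]
tool_rot: [0.001, 0.048, 0.999, 0.002]
ft_force: [0.4, -0.3, -0.9]
gripper_width: 1.004
```

Request:
{"name": "servo_tool", "arguments": {
  "commands": [
    [-0.004, 0.006, 0, 0, 0, 0, 1],
    [-0.004, 0.006, 0, 0, 0, 0, 1],
    [-0.004, 0.006, 0, 0, 0, 0, 1],
    [-0.004, 0.006, 0, 0, 0, 0, 1],
    [-0.004, 0.006, 0, 0, 0, 0, 1],
    [-0.004, 0.006, 0, 0, 0, 0, 1],
    [-0.004, 0.006, 0, 0, 0, 0, 1],
    [-0.004, 0.006, 0, 0, 0, 0, 1],
    [-0.004, 0.006, 0, 0, 0, 0, 1],
    [-0.004, 0.006, 0, 0, 0, 0, 1]
  ]
}}

```text
time_s: 15.7
ee_pos: [0.4763, 0.41, 0.0856]
tool_rot: [-0.0, 0.048, 0.999, -0.0]
ft_force: [0.4, 0.2, -0.7]
gripper_width: 1.002
```

```bash
python3 - <<'E'
from h import *
W,c=look("wrist",["cap_square"],"wrist7")
look("top",["cap_large"],None,{"cap_large":(.362,.284,.072)})
rel((.475,.41,.024),np.deg2rad(84.5))
E
```

```text
wrist cap_square [0.4736 0.4112] eqR 27.5 rect 84.5 (48, 50)
top cap_large [0.3624 0.2833] eqR 30.0 rect 0.2 (56, 57)
t 15.8 tcp [0.4763 0.41   0.0855] shift [ 0.0013 -0.0002  0.0615] turn [-0.0001 -0.     -0.0009] w 91.9 F [ 1.2 -0.1  0.7] j [-0.84  0.61  0.1   1.76 -0.08  0.77  0.78]
```

View pics/wrist7.png

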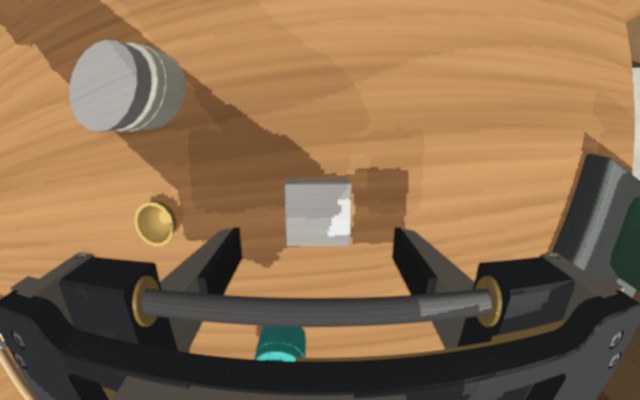

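The large jar at (125,85) is capped, and the square cap at (318,214) is square to the jaws.

Request:
{"name": "servo_tool", "arguments": {
  "commands": [
    [0.002, 0.001, 0.02, 0, 0, 0, 1],
    [0.002, 0.001, 0.04, 0, 0, 0, 1],
    [0.002, 0.001, 0.055, 0, 0, 0, 1],
    [0.002, 0.001, 0.061, 0, 0, 0, 1],
    [0.002, 0.001, 0.061, 0, 0, 0, 0.3],
    [0.002, 0.001, 0.061, 0, 0, 0, -0.3],
    [0.002, 0.001, 0.061, 0, 0, 0, -0.3],
    [0.002, 0.001, 0.061, 0, 0, 0, -0.3],
    [0.002, 0.001, 0.061, 0, 0, 0, -0.3],
    [0.002, 0.001, 0.061, 0, 0, 0, -0.3]
  ]
}}

```text
time_s: 16.8
ee_pos: [0.4746, 0.4114, 0.025]
tool_rot: [0.0, 0.048, 0.999, 0.0]
ft_force: [-0.4, 0.1, 2.4]
gripper_width: 0.518
```

Request:
{"name": "servo_tool", "arguments": {
  "commands": [
    [0, 0, 0, 0, 0, 0, -0.4],
    [0, 0, 0, 0, 0, 0, -0.4],
    [0, 0, 0, 0, 0, 0, -0.4],
    [0, 0, -0.02, 0, 0, 0, -0.4],
    [0, 0, -0.05, 0, 0, 0, -0.4],
    [0, 0, -0.09, 0, 0, 0, -0.4],
    [0, 0, -0.11, 0, 0, 0, -0.4],
    [0, 0, -0.11, 0, 0, 0, -0.4],
    [0, 0, -0.11, 0, 0, 0, -0.4],
    [0, 0, -0.11, 0, 0, 0, -0.4]
  ]
}}

```text
time_s: 17.8
ee_pos: [0.4736, 0.4105, 0.1329]
tool_rot: [-0.001, 0.048, 0.999, -0.001]
ft_force: [-0.4, -0.7, -0.6]
gripper_width: 0.52
```

```bash
python3 - <<'E'
from h import *
look("top",["jar_square","jar_small","cap_small"])
W,c=look("wrist",["cap_square"],"wrist8",{"cap_square":(.474,.41,.13)})
rel((.58,-.2985,.14),np.deg2rad(52.5))
E
```

```text
top jar_square [ 0.5796 -0.2983] eqR 20.4 rect 52.1 (35, 37)
top jar_small [0.5668 0.2685] eqR 14.4 rect 1.9 (26, 26)
top cap_small [ 0.4735 -0.4101] eqR 20.3 rect 0.2 (36, 37)
wrist cap_square [0.471  0.4111] eqR 28.3 rect 84.6 (78, 49)
t 17.9 tcp [0.4737 0.4106 0.1329] shift [-0.1743 -0.6955 -0.0059] turn [-0.0027 -0.0011  0.5577] w 47.5 F [-0.4  0.2 -0.4] j [-0.85  0.54  0.11  1.74 -0.07  0.86  0.77]
```

Request:
{"name": "servo_tool", "arguments": {
  "commands": [
    [-0.011, -0.045, 0, 0, 0, 0.06, -0.4],
    [-0.023, -0.09, 0, 0, 0, 0.12, -0.4],
    [-0.034, -0.135, 0, 0, 0, 0.18, -0.4],
    [-0.045, -0.18, 0, 0, 0, 0.24, -0.4],
    [-0.056, -0.225, 0, 0, 0, 0.3, -0.4],
    [-0.068, -0.27, 0, 0, 0, 0.36, -0.4],
    [-0.079, -0.315, 0, 0, 0, 0.42, -0.4],
    [-0.09, -0.36, 0, 0, 0, 0.48, -0.4],
    [-0.101, -0.405, 0, 0, 0, 0.52, -0.4],
    [-0.113, -0.45, 0, 0, 0, 0.558, -0.4]
  ]
}}

```text
time_s: 18.9
ee_pos: [0.5429, -0.0494, 0.1338]
tool_rot: [-0.001, 0.322, 0.947, -0.0]
ft_force: [0.9, 0.3, -0.7]
gripper_width: 0.518
```

```bash
python3 - <<'E'
from h import *
o,M=tool(); rel((.58,-.2985,.13),np.deg2rad(52.5))
# shift expected from commanded pose: start(.4735,.4105,.133) yaw 84.5
y=np.deg2rad(84.5);Y=np.array([np.cos(y),np.sin(y)]);X=np.array([np.sin(y),-np.cos(y)])*-1
X=np.cross([*Y,0],[0,0,-1.])[:2]
cmd=np.array([.4735,.4105])+X*-.113+Y*-.45;print("cmd",cmd)
d=np.array([.58,-.2985])-cmd
y=np.deg2rad(52.5);Y=np.array([np.cos(y),np.sin(y)]);X=np.cross([*Y,0],[0,0,-1.])[:2]
print("shift from cmd",d@X,d@Y)
E
```

```text
t 18.9 tcp [ 0.5429 -0.0494  0.1338] shift [-0.1814 -0.1747  0.0038] turn [-0.0009 -0.0011 -0.0018] w 47.6 F [ 0.9  0.3 -0.7] j [-0.23  0.43  0.33  1.96 -0.19  0.78  1.12]
cmd [ 0.54284918 -0.04825886]
shift from cmd -0.18181088013758107 -0.17591365966501746
```

Request:
{"name": "servo_tool", "arguments": {
  "commands": [
    [-0.03, -0.029, 0, 0, 0, 0, -0.4],
    [-0.06, -0.058, 0, 0, 0, 0, -0.4],
    [-0.092, -0.088, 0, 0, 0, 0, -0.4],
    [-0.124, -0.12, 0, 0, 0, 0, -0.4],
    [-0.152, -0.147, 0, 0, 0, 0, -0.4],
    [-0.172, -0.166, 0, 0, 0, 0, -0.4],
    [-0.182, -0.176, 0.005, 0, 0, 0, -0.4],
    [-0.182, -0.176, 0.015, 0, 0, 0, -0.4],
    [-0.182, -0.176, 0.02, 0, 0, 0, -0.4],
    [-0.182, -0.176, 0.02, 0, 0, 0, -0.4]
  ]
}}

```text
time_s: 19.9
ee_pos: [0.58, -0.295, 0.1127]
tool_rot: [-0.002, 0.32, 0.947, 0.001]
ft_force: [0.3, 0.4, -0.1]
gripper_width: 0.517
```

```bash
python3 - <<'E'
from h import *
W,c=look("wrist",[],"wrist9")
rel((.58,-.2985,.1),np.deg2rad(52.5))
for z in (.05,.067): print(proj("wrist",c,(.58,-.2985,z)))
E
```

```text
t 19.95 tcp [ 0.5805 -0.2954  0.1136] shift [-0.0015 -0.0028  0.0136] turn [ 0.0005 -0.0025  0.0023] w 47.6 F [-0.7  0.1  0.5] j [ 0.18  0.62  0.34  1.7  -0.26  0.87  1.55]
[311.21013873 221.53667097]
[310.79598431 229.42693543]
```

View pics/wrist9.png

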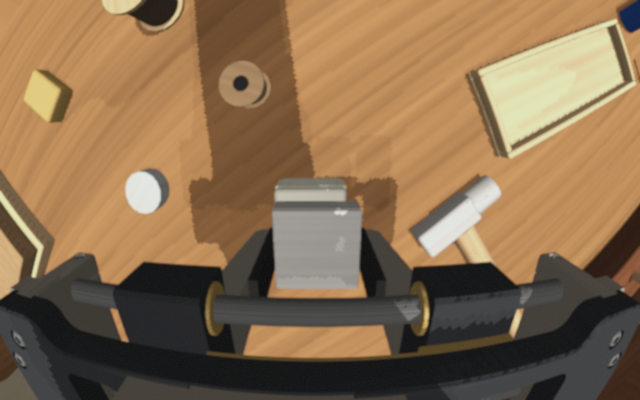

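Request:
{"name": "servo_tool", "arguments": {
  "commands": [
    [0, 0, 0, 0, 0, 0, -0.4],
    [0, 0, 0, 0, 0, 0, -0.4],
    [0, 0, 0, 0, 0, 0, -0.4],
    [0, 0, 0, 0, 0, 0, -0.4],
    [0, 0, 0.002, 0, 0, 0, -0.4],
    [0, 0, 0.005, 0, 0, 0, -0.4],
    [0, 0, 0.008, 0, 0, 0, -0.4],
    [0, 0, 0.01, 0, 0, 0, -0.4],
    [0, 0, 0.01, 0, 0, 0, -0.4],
    [0, 0, 0.01, 0, 0, 0, -0.4]
  ]
}}

```text
time_s: 20.95
ee_pos: [0.5806, -0.298, 0.1045]
tool_rot: [-0.0, 0.322, 0.947, 0.0]
ft_force: [0.2, 0.1, 0.1]
gripper_width: 0.52
```

```bash
python3 - <<'E'
from h import *
rel((.58,-.2985,.088),np.deg2rad(52.5))
E
```

```text
t 20.95 tcp [ 0.5806 -0.298   0.1045] shift [ 0.0002 -0.0007  0.0165] turn [-0.     -0.0001 -0.0003] w 47.9 F [0.2 0.1 0.1] j [ 0.18  0.63  0.34  1.71 -0.26  0.85  1.55]
```

Request:
{"name": "servo_tool", "arguments": {
  "commands": [
    [0, -0.001, 0.005, 0, 0, 0, -0.4],
    [0, -0.001, 0.01, 0, 0, 0, -0.4],
    [0, -0.001, 0.013, 0, 0, 0, -0.4],
    [0, -0.001, 0.016, 0, 0, 0, -0.4],
    [0, -0.001, 0.018, 0, 0, 0, -0.4],
    [0, -0.001, 0.02, 0, 0, 0, -0.4],
    [0, -0.001, 0.022, 0, 0, 0, -0.4],
    [0, -0.001, 0.022, 0, 0, 0, -0.4],
    [0, -0.001, 0.022, 0, 0, 0, -0.4],
    [0, -0.001, 0.022, 0, 0, 0, -0.4]
  ]
}}

```text
time_s: 21.95
ee_pos: [0.5801, -0.2988, 0.0828]
tool_rot: [0.0, 0.322, 0.947, 0.0]
ft_force: [-0.0, 0.4, -0.5]
gripper_width: 0.522
```

Request:
{"name": "servo_tool", "arguments": {
  "commands": [
    [0, 0, 0.002, 0, 0, 0, -0.4],
    [0, 0, 0.004, 0, 0, 0, -0.4],
    [0, 0, 0.006, 0, 0, 0, -0.4],
    [0, 0, 0.007, 0, 0, 0, -0.4],
    [0, 0, 0.007, 0, 0, 0, -0.4],
    [0, 0, 0.007, 0, 0, 0, -0.4],
    [0, 0, 0.007, 0, 0, 0, -0.4],
    [0, 0, 0.007, 0, 0, 0, 0.4],
    [0, 0, 0.007, 0, 0, 0, 0.4],
    [0, 0, 0.007, 0, 0, 0, 0.4]
  ]
}}

```text
time_s: 22.95
ee_pos: [0.5799, -0.2987, 0.0753]
tool_rot: [-0.0, 0.322, 0.947, 0.0]
ft_force: [-0.5, -0.6, 0.6]
gripper_width: 0.696
```

```bash
python3 - <<'E'
from h import *
rel((.4735,-.41,.09),np.deg2rad(52.5))
E
```

```text
t 22.95 tcp [ 0.5799 -0.2987  0.0753] shift [ 0.0166 -0.153  -0.0147] turn [-0.0001 -0.0003 -0.0003] w 64.1 F [-0.5 -0.6  0.6] j [ 0.19  0.67  0.33  1.72 -0.28  0.8   1.56]
```

Request:
{"name": "servo_tool", "arguments": {
  "commands": [
    [0, 0, -0.01, 0, 0, 0, 0.4],
    [0, 0, -0.03, 0, 0, 0, 0.5],
    [0, 0, -0.06, 0, 0, 0, 0.6],
    [0.004, -0.04, -0.06, 0, 0, 0, 0.8],
    [0.009, -0.08, -0.05, 0, 0, 0, 1],
    [0.013, -0.12, -0.03, 0, 0, 0, 1],
    [0.016, -0.145, -0.02, 0, 0, 0, 1],
    [0.017, -0.153, -0.015, 0, 0, 0, 1],
    [0.017, -0.153, -0.015, 0, 0, 0, 1],
    [0.017, -0.153, -0.015, 0, 0, 0, 1]
  ]
}}

```text
time_s: 23.95
ee_pos: [0.4752, -0.4086, 0.0912]
tool_rot: [0.001, 0.321, 0.947, 0.0]
ft_force: [1.1, 0.8, -0.2]
gripper_width: 0.997
```

```bash
python3 - <<'E'
from h import *
W,c=look("wrist",["cap_small"],"wrist10")
look("top",["cap_square","cap_small","jar_small"],None,{"cap_square":(.58,-.298,.072)})
rel((.4735,-.41,.024),np.deg2rad(52.5))
E
```

```text
wrist cap_small [ 0.4727 -0.4109] eqR 20.2 rect 51.0 (39, 41)
top cap_square [ 0.5799 -0.2966] eqR 27.7 rect 52.1 (48, 50)
top cap_small [ 0.472  -0.4088] eqR 19.4 rect 52.3 (39, 35)
top jar_small [0.5676 0.2684] eqR 14.2 rect 1.9 (26, 26)
t 24.05 tcp [ 0.4755 -0.4083  0.0913] shift [ 0.0007 -0.0026  0.0672] turn [0.0012 0.0012 0.0028] w 92.0 F [0.3 0.2 0.4] j [ 0.4   0.61  0.34  1.78 -0.28  0.79  1.8 ]
```

View pics/wrist10.png

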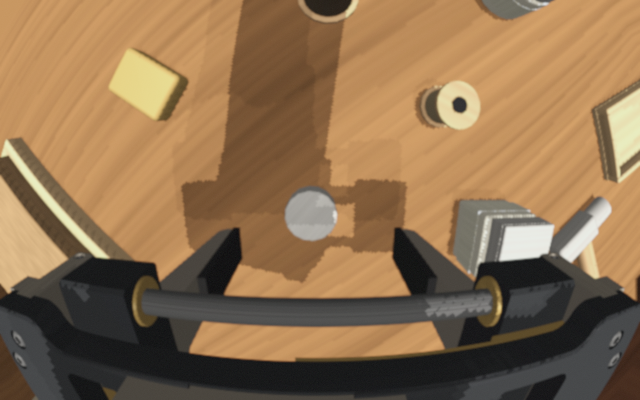

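The square cap is seated on its jar at (510,245). The small cap at (311,213) is the next pick.

Request:
{"name": "servo_tool", "arguments": {
  "commands": [
    [0, 0, 0.02, 0, 0, 0, 1],
    [0, 0, 0.04, 0, 0, 0, 1],
    [0, 0, 0.058, 0, 0, 0, 1],
    [0, 0, 0.066, 0, 0, 0, 1],
    [0, 0, 0.066, 0, 0, 0, 1],
    [0, 0, 0.066, 0, 0, 0, 0.2],
    [0, 0, 0.066, 0, 0, 0, -0.3],
    [0, 0, 0.066, 0, 0, 0, -0.5],
    [0, 0, 0.066, 0, 0, 0, -0.5],
    [0, 0, 0.066, 0, 0, 0, -0.5]
  ]
}}

```text
time_s: 25.05
ee_pos: [0.4734, -0.41, 0.025]
tool_rot: [0.0, 0.322, 0.947, -0.0]
ft_force: [-0.1, -0.9, 0.4]
gripper_width: 0.589
```

Request:
{"name": "servo_tool", "arguments": {
  "commands": [
    [0, 0, 0, 0, 0, 0, -0.5],
    [0, 0, 0, 0, 0, 0, -0.5],
    [0, 0, 0, 0, 0, 0, -0.5],
    [0, 0, 0, 0, 0, 0, -0.5],
    [0, 0, -0.02, 0, 0, 0, -0.5],
    [0, 0, -0.05, 0, 0, 0, -0.5],
    [0, 0, -0.09, 0, 0, 0, -0.5],
    [0, 0, -0.11, 0, 0, 0, -0.5],
    [0, 0, -0.11, 0, 0, 0, -0.5],
    [0, 0, -0.11, 0, 0, 0, -0.5]
  ]
}}

```text
time_s: 26.05
ee_pos: [0.4732, -0.4095, 0.1343]
tool_rot: [0.0, 0.322, 0.947, 0.0]
ft_force: [-0.4, 0.2, 0.2]
gripper_width: 0.419
```

```bash
python3 - <<'E'
from h import *
rel((.567,.268,.135),np.deg2rad(52.5))
rel((.567,.268,.135),np.deg2rad(35))
W,c=look("wrist",[],"wrist11")
E
```

```text
t 26.05 tcp [ 0.4732 -0.4095  0.1343] shift [ 3.381e-01  5.945e-01 -5.000e-04] turn [ 0.0003 -0.0001 -0.0002] w 38.6 F [-0.4  0.2  0.2] j [ 0.39  0.55  0.37  1.76 -0.25  0.87  1.78]
t 26.05 tcp [ 0.4732 -0.4095  0.1343] shift [ 3.381e-01  5.945e-01 -5.000e-04] turn [ 3.000e-04 -1.000e-04  3.053e-01] w 38.6 F [-0.4  0.2  0.2] j [ 0.39  0.55  0.37  1.76 -0.25  0.87  1.78]
```

View pics/wrist11.png

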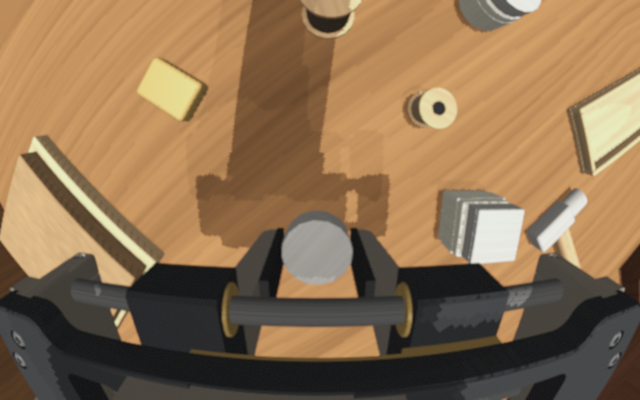

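Request:
{"name": "servo_tool", "arguments": {
  "commands": [
    [0.02, 0.036, 0, 0, 0, 0.03, -0.5],
    [0.044, 0.077, 0, 0, 0, 0.06, -0.5],
    [0.068, 0.12, 0, 0, 0, 0.09, -0.5],
    [0.092, 0.162, 0, 0, 0, 0.12, -0.5],
    [0.116, 0.204, 0, 0, 0, 0.15, -0.5],
    [0.14, 0.246, 0, 0, 0, 0.18, -0.5],
    [0.164, 0.288, 0, 0, 0, 0.21, -0.5],
    [0.188, 0.33, 0, 0, 0, 0.24, -0.5],
    [0.212, 0.372, 0, 0, 0, 0.27, -0.5],
    [0.236, 0.415, 0, 0, 0, 0.305, -0.5]
  ]
}}

```text
time_s: 27.1
ee_pos: [0.5377, 0.0648, 0.133]
tool_rot: [-0.001, 0.462, 0.887, -0.001]
ft_force: [1.1, -0.0, -0.7]
gripper_width: 0.426
```

```bash
python3 - <<'E'
from h import *
look("top",["jar_small","cap_square","cap_medium","cap_large"],"top12",{"cap_square":(.58,-.298,.072),"cap_medium":(.418,-.154,.072),"cap_large":(.362,.284,.072)})
rel((.567,.268,.13),np.deg2rad(35))
y=np.deg2rad(52.5);Y=np.array([np.cos(y),np.sin(y)]);X=np.cross([*Y,0],[0,0,-1.])[:2]
cmd=np.array([.4734,-.410])+X*.236+Y*.415;print("cmd",cmd)
d=np.array([.567,.268])-cmd
y=np.deg2rad(35);Y=np.array([np.cos(y),np.sin(y)]);X=np.cross([*Y,0],[0,0,-1.])[:2]
print("shift from cmd",d@X,d@Y)
E
```

```text
top jar_small [0.5668 0.2686] eqR 14.4 rect 0.1 (26, 26)
top cap_square [ 0.5798 -0.2965] eqR 27.8 rect 52.1 (48, 50)
top cap_medium [ 0.4182 -0.1532] eqR 24.7 rect 44.7 (46, 47)
top cap_large [0.3624 0.2832] eqR 30.1 rect 1.9 (57, 57)
t 27.15 tcp [0.5386 0.0755 0.1328] shift [0.1402 0.1349 0.0036] turn [ 0.001  -0.0048  0.0087] w 39.1 F [ 0.9  7.7 -0.4] j [-0.49  0.43  0.36  1.97 -0.22  0.78  0.62]
cmd [0.5388046  0.06290933]
shift from cmd 0.15182822441462368 0.14073148931395316
```

Request:
{"name": "servo_tool", "arguments": {
  "commands": [
    [0.03, 0.028, 0, 0, 0, 0, -0.5],
    [0.06, 0.056, 0, 0, 0, 0, -0.5],
    [0.09, 0.084, 0, 0, 0, 0, -0.5],
    [0.115, 0.107, 0, 0, 0, 0, -0.5],
    [0.135, 0.126, 0, 0, 0, 0, -0.5],
    [0.147, 0.137, 0, 0, 0, 0, -0.5],
    [0.152, 0.141, 0, 0, 0, 0, -0.5],
    [0.152, 0.141, 0.01, 0, 0, 0, -0.5],
    [0.152, 0.141, 0.02, 0, 0, 0, -0.5],
    [0.152, 0.141, 0.02, 0, 0, 0, -0.5]
  ]
}}

```text
time_s: 28.15
ee_pos: [0.5661, 0.2659, 0.1125]
tool_rot: [-0.001, 0.463, 0.887, -0.002]
ft_force: [0.6, 0.1, 0.5]
gripper_width: 0.425
```

Request:
{"name": "servo_tool", "arguments": {
  "commands": [
    [0, 0, 0, 0, 0, 0, -0.5],
    [0, 0, 0, 0, 0, 0, -0.5],
    [0, 0, 0, 0, 0, 0, -0.5],
    [0, 0, 0, 0, 0, 0, -0.5],
    [0, 0, 0, 0, 0, 0, -0.5],
    [0, 0, 0, 0, 0, 0, -0.5],
    [0, 0, 0, 0, 0, 0, -0.5],
    [0, 0, 0, 0, 0, 0, -0.5],
    [0, 0, 0, 0, 0, 0, -0.5],
    [0, 0, 0, 0, 0, 0, -0.5]
  ]
}}

```text
time_s: 29.15
ee_pos: [0.5672, 0.2685, 0.1146]
tool_rot: [0.0, 0.462, 0.887, 0.0]
ft_force: [0.4, 0.4, -0.5]
gripper_width: 0.423
```

```bash
python3 - <<'E'
from h import *
rel((.567,.2685,.088),np.deg2rad(35))
W,c=look("wrist",[],"wrist13")
for z in (.05,.067): print(proj("wrist",c,(.567,.2685,z)))
E
```

```text
t 29.15 tcp [0.5672 0.2685 0.1146] shift [ 0.0001 -0.0001  0.0266] turn [ 0.     -0.      0.0001] w 39.0 F [ 0.4  0.4 -0.5] j [-0.74  0.58  0.33  1.77 -0.24  0.83  0.31]
[314.54928688 218.0692258 ]
[314.38778233 225.74614909]
```

View pics/wrist13.png

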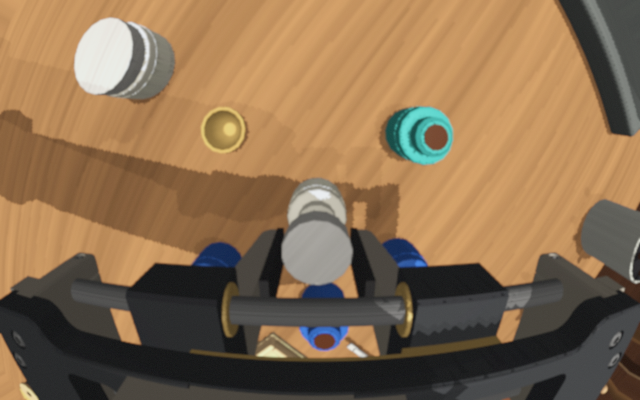

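The small cap, at (316,248), is centred over the white jar at (316,205). The blue and turquoise jars stand clear around it, so I'll lower it.

Request:
{"name": "servo_tool", "arguments": {
  "commands": [
    [0, 0, 0.008, 0, 0, 0, -0.5],
    [0, 0, 0.014, 0, 0, 0, -0.5],
    [0, 0, 0.019, 0, 0, 0, -0.5],
    [0, 0, 0.022, 0, 0, 0, -0.5],
    [0, 0, 0.024, 0, 0, 0, -0.5],
    [0, 0, 0.026, 0, 0, 0, -0.5],
    [0, 0, 0.028, 0, 0, 0, -0.5],
    [0, 0, 0.028, 0, 0, 0, -0.5],
    [0, 0, 0.028, 0, 0, 0, -0.5],
    [0, 0, 0.028, 0, 0, 0, -0.5]
  ]
}}

```text
time_s: 30.2
ee_pos: [0.5672, 0.2685, 0.0868]
tool_rot: [0.0, 0.462, 0.887, 0.0]
ft_force: [-0.5, -0.4, 0.5]
gripper_width: 0.418
```

Request:
{"name": "servo_tool", "arguments": {
  "commands": [
    [0, 0, 0.003, 0, 0, 0, -0.5],
    [0, 0, 0.006, 0, 0, 0, -0.5],
    [0, 0, 0.008, 0, 0, 0, -0.5],
    [0, 0, 0.01, 0, 0, 0, -0.5],
    [0, 0, 0.011, 0, 0, 0, -0.5],
    [0, 0, 0.011, 0, 0, 0, -0.5],
    [0, 0, 0.011, 0, 0, 0, -0.5],
    [0, 0, 0.011, 0, 0, 0, 0.1],
    [0, 0, 0.011, 0, 0, 0, 0.1],
    [0, 0, 0.011, 0, 0, 0, 0.1]
  ]
}}

```text
time_s: 31.2
ee_pos: [0.5671, 0.2684, 0.0754]
tool_rot: [0.0, 0.462, 0.887, -0.0]
ft_force: [0.3, 0.1, 0.1]
gripper_width: 0.553
```

Request:
{"name": "servo_tool", "arguments": {
  "commands": [
    [0, 0, 0, 0, 0, 0, 0.2],
    [0, 0, -0.01, 0, 0, 0, 0.2],
    [0, 0, -0.03, 0, 0, 0, 0.2],
    [0, 0, -0.06, 0, 0, 0, 0.2],
    [0, 0, -0.1, 0, 0, 0, 0.2],
    [0.03, -0.02, -0.14, 0, 0, 0, 0.2],
    [0.07, -0.04, -0.14, 0, 0, 0, 0.2],
    [0.11, -0.06, -0.14, 0, 0, 0, 0.2],
    [0.11, -0.06, -0.14, 0, 0, 0, 0.2],
    [0.11, -0.06, -0.14, 0, 0, 0, 0.2]
  ]
}}

```text
time_s: 32.2
ee_pos: [0.4544, 0.3249, 0.2165]
tool_rot: [0.0, 0.461, 0.888, 0.001]
ft_force: [0.5, -0.4, 0.0]
gripper_width: 0.597
```

```bash
python3 - <<'E'
from h import *
E_={"cap_square":(.58,-.298,.072),"cap_medium":(.418,-.154,.072),"cap_large":(.362,.284,.072),"cap_small":(.567,.268,.072)}
W,c=look("top",list(E_),"top14",E_)
W,c2=look("scene",list(E_),None,E_)
W,c3=look("wrist",["cap_small","cap_large"],"wrist14",E_)
im=c["img"][120:290,160:470,::-1]; s=c2["img"][100:300,190:520,::-1]
a=cv2.resize(im,(620,340),interpolation=cv2.INTER_CUBIC);b=cv2.resize(s,(413,250),interpolation=cv2.INTER_CUBIC)
cv2.imwrite("pics/topc14.png",a);cv2.imwrite("pics/scenec14.png",cv2.resize(s,(660,400),interpolation=cv2.INTER_CUBIC))
rel((.567,.268,.039),np.deg2rad(35))
E
```

```text
top cap_square [ 0.58   -0.2969] eqR 27.6 rect 52.8 (48, 50)
top cap_medium [ 0.4183 -0.1532] eqR 24.9 rect 44.7 (46, 47)
top cap_large [0.3624 0.2832] eqR 30.1 rect 0.2 (56, 57)
top cap_small [0.5677 0.2676] eqR 20.5 rect 0.1 (36, 39)
scene cap_square [ 0.5838 -0.2945] eqR 29.4 rect 52.9 (57, 49)
scene cap_medium [ 0.4225 -0.1506] eqR 26.8 rect 25.6 (51, 45)
scene cap_large [0.3682 0.2856] eqR 31.5 rect 25.5 (63, 61)
scene cap_small [0.5728 0.2697] eqR 21.3 rect 25.3 (43, 40)
wrist cap_small [0.5588 0.2667] eqR 13.8 rect 52.8 (22, 36)
wrist cap_large [0.3635 0.2863] eqR 30.2 rect 29.4 (61, 60)
t 32.35 tcp [0.4563 0.3231 0.2159] shift [-0.1084  0.0592  0.177 ] turn [ 0.0006  0.0008 -0.0022] w 55.4 F [0.8 0.  0.1] j [-0.96  0.34  0.35  1.87 -0.14  0.96  0.06]
```

View pics/scenec14.png

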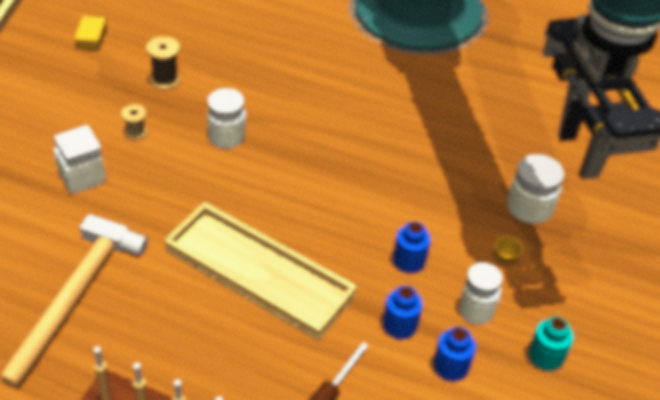

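View pics/wrist14.png

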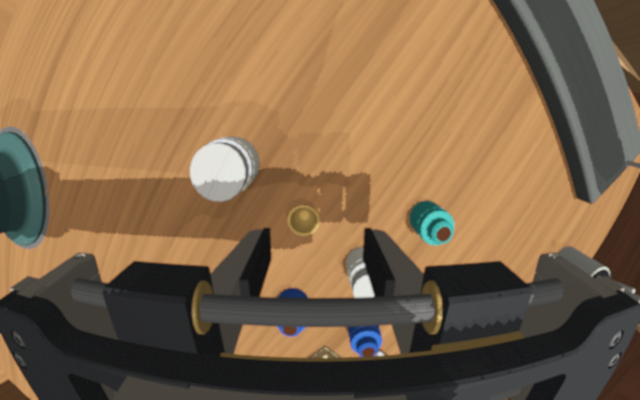

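All four caps look seated. In the scene crop the white jars are at (80,160), (227,118), (536,188) and (481,292), none of them in the tray. I'll check cap heights and the tray pose, then move over the small jar.

```bash
python3 - <<'E'
from h import *
W,c=cloud("top")
for k,(x,y) in dict(square=(.58,-.298),medium=(.418,-.154),large=(.362,.284),small=(.567,.268)).items():
    m=(np.hypot(W[...,0]-x,W[...,1]-y)<.012)
    print(k,m.sum(),np.median(W[m][:,2]).round(4))
# tray walls: rim pts
m=(W[...,2]>.016)&(W[...,2]<.034)&(abs(W[...,0]-.63)<.075)&(abs(W[...,1])<.14)
p=W[m][:,:2]*1000
print(cv2.minAreaRect(p.astype(np.float32)),len(p))
E
```

```text
square 43 0.0718
medium 45 0.0714
large 160 0.6384
small 44 0.0721
((630.7280883789062, -2.494720458984375), (241.99346923828125, 84.93389129638672), 79.22738647460938) 387
```

Request:
{"name": "servo_tool", "arguments": {
  "commands": [
    [-0.03, 0.016, 0, 0, 0, 0, 0.5],
    [-0.07, 0.04, 0, 0, 0, 0, 0.5],
    [-0.1, 0.055, 0, 0, 0, 0, 0.5],
    [-0.11, 0.06, 0, 0, 0, 0, 0.5],
    [-0.11, 0.06, 0.01, 0, 0, 0, 0.5],
    [-0.11, 0.06, 0.04, 0, 0, 0, 0.5],
    [-0.11, 0.06, 0.08, 0, 0, 0, 0.5],
    [-0.11, 0.06, 0.1, 0, 0, 0, 0.5],
    [-0.11, 0.06, 0.1, 0, 0, 0, 0.5],
    [-0.11, 0.06, 0.1, 0, 0, 0, 0.5]
  ]
}}

```text
time_s: 33.4
ee_pos: [0.5662, 0.2693, 0.1155]
tool_rot: [-0.0, 0.461, 0.887, -0.0]
ft_force: [0.0, -0.2, 0.5]
gripper_width: 0.75
```

```bash
python3 - <<'E'
from h import *
look("wrist",["cap_small"],"wrist15",{"cap_small":(.567,.268,.072)})
rel((.567,.268,.042),np.deg2rad(35))
E
```

```text
wrist cap_small [0.5679 0.2697] eqR 20.2 rect 35.1 (39, 41)
t 33.45 tcp [0.5671 0.2694 0.1165] shift [-0.0011 -0.001   0.0745] turn [ 0.0012 -0.0003  0.001 ] w 69.1 F [-0.6  0.4  0.1] j [-0.74  0.58  0.34  1.77 -0.24  0.84  0.32]
```

Request:
{"name": "servo_tool", "arguments": {
  "commands": [
    [0, 0, 0.02, 0, 0, 0, 0.5],
    [0, 0, 0.045, 0, 0, 0, 0.5],
    [0, 0, 0.065, 0, 0, 0, 0.5],
    [0, 0, 0.074, 0, 0, 0, 0.5],
    [0, 0, 0.074, 0, 0, 0, 0.5],
    [0, 0, 0.074, 0, 0, 0, 0.2],
    [0, 0, 0.074, 0, 0, 0, -0.1],
    [0, 0, 0.074, 0, 0, 0, -0.4],
    [0, 0, 0.074, 0, 0, 0, -0.4],
    [0, 0, 0.074, 0, 0, 0, -0.4]
  ],
  "squeeze": 40
}}

```text
time_s: 34.45
ee_pos: [0.5675, 0.2687, 0.0426]
tool_rot: [0.0, 0.462, 0.887, 0.0]
ft_force: [-1.7, -0.1, 6.1]
gripper_width: 0.468
```

Request:
{"name": "servo_tool", "arguments": {
  "commands": [
    [0, 0, 0, 0, 0, 0, -0.4],
    [0, 0, 0, 0, 0, 0, -0.4],
    [0, 0, -0.01, 0, 0, 0, -0.4],
    [0, 0, -0.03, 0, 0, 0, -0.4],
    [0, 0, -0.055, 0, 0, 0, -0.4],
    [0, 0, -0.075, 0, 0, 0, -0.4],
    [0, 0, -0.08, 0, 0, 0, -0.4],
    [0, 0, -0.08, 0, 0, 0, -0.4],
    [0, 0, -0.08, 0, 0, 0, -0.4],
    [0, 0, -0.08, 0, 0, 0, -0.4]
  ]
}}

```text
time_s: 35.45
ee_pos: [0.5663, 0.2681, 0.1202]
tool_rot: [-0.001, 0.462, 0.887, -0.001]
ft_force: [-0.8, 0.9, -3.5]
gripper_width: 0.473
```

```bash
python3 - <<'E'
from h import *
look("wrist",["cap_small"],"wrist16",{"cap_small":(.567,.268,.152)})
E_={"cap_square":(.58,-.298,.072),"cap_medium":(.418,-.154,.072),"cap_large":(.362,.284,.072)}
W,c=look("top",list(E_),None,E_)
for k,(x,y,z) in E_.items():
    m=(np.hypot(W[...,0]-x,W[...,1]-y)<.012); print(k,np.median(W[m][:,2]).round(4))
ty=np.deg2rad(79.15);Y=np.array([np.cos(ty),np.sin(ty)]);T=np.array([.6303,-.0022])
p=T+Y*.0226;print(p)
rel((*p,.122),np.deg2rad(-10.85))
E
```

```text
wrist cap_small [0.5598 0.2719] eqR 18.8 rect 35.2 (58, 29)
top cap_square [ 0.5801 -0.2969] eqR 27.5 rect 52.6 (48, 49)
top cap_medium [ 0.4183 -0.1532] eqR 24.9 rect 44.7 (46, 47)
top cap_large [0.3625 0.2833] eqR 29.9 rect 46.0 (56, 57)
cap_square 0.0724
cap_medium 0.0718
cap_large 0.0716
[0.63455419 0.01999599]
t 35.55 tcp [0.5666 0.2681 0.1205] shift [-0.2422 -0.0867 -0.0013] turn [-1.800e-03  7.000e-04  8.003e-01] w 43.3 F [-0.4  0.2 -3.5] j [-0.75  0.57  0.34  1.76 -0.24  0.85  0.32]
```

View pics/wrist16.png

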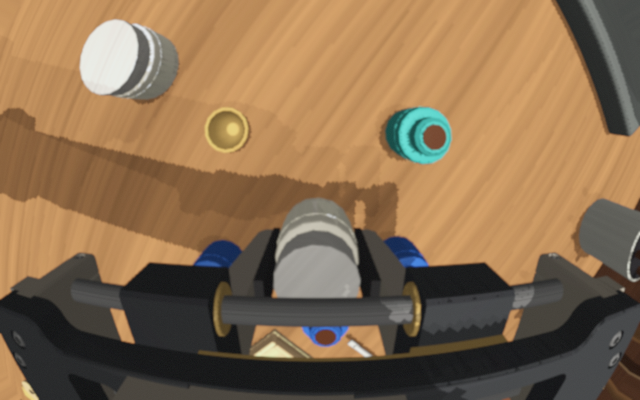

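All other caps read 72 mm high, so every jar is capped on the bench. The small jar is held with its cap on, at (317,250). Next I carry it to the tray.

Request:
{"name": "servo_tool", "arguments": {
  "commands": [
    [-0.03, -0.011, 0, 0, 0, 0.1, -0.4],
    [-0.06, -0.022, 0, 0, 0, 0.2, -0.4],
    [-0.095, -0.034, 0, 0, 0, 0.3, -0.4],
    [-0.13, -0.047, 0, 0, 0, 0.42, -0.4],
    [-0.165, -0.059, 0, 0, 0, 0.54, -0.4],
    [-0.2, -0.072, 0, 0, 0, 0.66, -0.4],
    [-0.225, -0.081, 0, 0, 0, 0.75, -0.4],
    [-0.242, -0.087, 0, 0, 0, 0.8, -0.4],
    [-0.242, -0.087, 0, 0, 0, 0.8, -0.4],
    [-0.242, -0.087, 0, 0, 0, 0.8, -0.4]
  ]
}}

```text
time_s: 36.55
ee_pos: [0.6344, 0.0216, 0.1211]
tool_rot: [-0.001, 0.77, 0.638, -0.0]
ft_force: [0.0, 0.2, -3.6]
gripper_width: 0.471
```

Request:
{"name": "servo_tool", "arguments": {
  "commands": [
    [0, 0, 0, 0, 0, 0, -0.4],
    [0, 0, 0, 0, 0, 0, -0.4],
    [0, 0, 0, 0, 0, 0, -0.4],
    [0, 0, 0.01, 0, 0, 0, -0.4],
    [0, 0, 0.02, 0, 0, 0, -0.4],
    [0, 0, 0.03, 0, 0, 0, -0.4],
    [0, 0, 0.035, 0, 0, 0, -0.4],
    [0, 0, 0.035, 0, 0, 0, -0.4],
    [0, 0, 0.035, 0, 0, 0, -0.4],
    [0, 0, 0.035, 0, 0, 0, -0.4]
  ]
}}

```text
time_s: 37.55
ee_pos: [0.6351, 0.0202, 0.087]
tool_rot: [0.0, 0.771, 0.637, 0.0]
ft_force: [-0.0, 0.5, -2.7]
gripper_width: 0.469
```

```bash
python3 - <<'E'
from h import *
W,c=look("wrist",[],"wrist17")
rel((.6346,.02,.049),np.deg2rad(-10.85))
ty=np.deg2rad(79.15);Y=np.array([np.cos(ty),np.sin(ty)]);X=np.array([np.sin(ty),-np.cos(ty)]);T=np.array([.6303,-.0022])
for a,b in ((42,121),(-42,121),(42,-121),(-42,-121)):
    print(a,b,proj("wrist",c,(*(T+X*a/1000+Y*b/1000),.024)).round(0))
E
```

```text
t 37.6 tcp [0.6351 0.0202 0.0871] shift [-0.0003 -0.0005  0.0381] turn [ 0.0009 -0.0003  0.0002] w 43.6 F [-0.4 -1.2 -1.7] j [-0.46  0.66  0.53  1.77 -0.43  0.83  0.08]
42 121 [375.  84.]
-42 121 [253.  84.]
42 -121 [359. 364.]
-42 -121 [270. 364.]
```

View pics/wrist17.png

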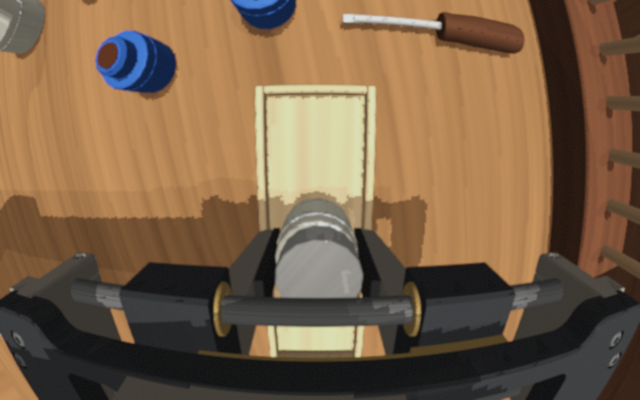

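The tray corners appear at (255,86) and (376,86), against predictions of (253,84) and (375,84), so the tray pose holds. The jar is centred across the tray. I'll lower and release.

Request:
{"name": "servo_tool", "arguments": {
  "commands": [
    [0, 0, 0.01, 0, 0, 0, -0.4],
    [0, 0, 0.02, 0, 0, 0, -0.4],
    [0, 0, 0.028, 0, 0, 0, -0.4],
    [0, 0, 0.034, 0, 0, 0, -0.4],
    [0, 0, 0.037, 0, 0, 0, -0.4],
    [0, 0, 0.039, 0, 0, 0, -0.4],
    [0, 0, 0.039, 0, 0, 0, -0.4],
    [0, 0, 0.039, 0, 0, 0, -0.4],
    [0, 0, 0.039, 0, 0, 0, -0.4],
    [0, 0, 0.039, 0, 0, 0, -0.4]
  ]
}}

```text
time_s: 38.6
ee_pos: [0.6341, 0.0203, 0.0486]
tool_rot: [-0.001, 0.771, 0.637, -0.0]
ft_force: [-4.6, 0.4, 6.9]
gripper_width: 0.469
```

Request:
{"name": "servo_tool", "arguments": {
  "commands": [
    [0, 0, 0, 0, 0, 0, 0.3],
    [0, 0, 0, 0, 0, 0, 0.3],
    [0, 0, 0, 0, 0, 0, 0.3],
    [0, 0, 0, 0, 0, 0, 0.3],
    [0, 0, -0.02, 0, 0, 0, 0.3],
    [0, 0, -0.05, 0, 0, 0, 0.3],
    [0, 0, -0.09, 0, 0, 0, 0.3],
    [0, 0, -0.1, 0, 0, 0, 0.3],
    [0, 0, -0.1, 0, 0, 0, 0.3],
    [0, 0, -0.1, 0, 0, 0, 0.3]
  ]
}}

```text
time_s: 39.6
ee_pos: [0.6341, 0.0206, 0.1467]
tool_rot: [-0.0, 0.771, 0.637, -0.0]
ft_force: [-0.0, 0.6, -0.0]
gripper_width: 0.647
```

```bash
python3 - <<'E'
from h import *
E_={"cap_square":(.58,-.298,.072),"cap_medium":(.418,-.154,.072),"cap_large":(.362,.284,.072),"cap_small":(.635,.02,.078)}
W,c=look("wrist",["cap_small"],"wrist18",E_)
look("top",["cap_large","cap_medium","cap_square"],"top18",E_)
rel((.3625,.2835,.15),np.deg2rad(90))
rel((.3625,.2835,.15),np.deg2rad(-11))
E
```

```text
wrist cap_small [0.6372 0.0238] eqR 20.1 rect 79.2 (41, 39)
top cap_large [0.37   0.3002] eqR 16.2 rect 65.0 (19, 51)
top cap_medium [ 0.4183 -0.1532] eqR 24.9 rect 44.7 (46, 47)
top cap_square [ 0.5799 -0.2968] eqR 27.7 rect 52.8 (48, 50)
t 39.7 tcp [0.6337 0.0205 0.1459] shift [ 0.2074 -0.3158 -0.0034] turn [-0.0016  0.0025  1.3819] w 59.6 F [-0.1  0.2 -1. ] j [-0.5   0.59  0.57  1.74 -0.38  0.93  0.04]
t 39.7 tcp [0.6337 0.0205 0.1459] shift [ 0.2074 -0.3158 -0.0034] turn [-0.0027  0.0008  0.003 ] w 59.6 F [-0.1  0.2 -1. ] j [-0.5   0.59  0.57  1.74 -0.38  0.93  0.04]
```

View pics/wrist18.png

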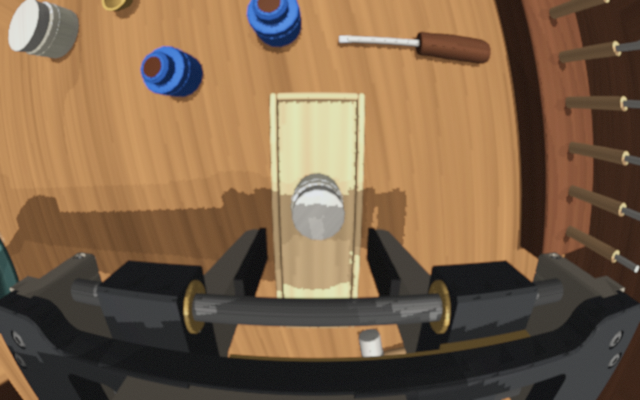

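The small jar stands capped in the tray at (318,207). Next is the large jar.

Request:
{"name": "servo_tool", "arguments": {
  "commands": [
    [0.023, -0.035, 0, 0, 0, 0, 0.74],
    [0.049, -0.075, 0, 0, 0, 0, 0.74],
    [0.075, -0.115, 0, 0, 0, 0, 0.74],
    [0.101, -0.155, 0, 0, 0, 0, 0.74],
    [0.127, -0.195, 0, 0, 0, 0, 0.74],
    [0.154, -0.235, 0, 0, 0, 0, 0.74],
    [0.18, -0.275, 0, 0, 0, 0, 0.74],
    [0.198, -0.303, 0, 0, 0, 0, 0.74],
    [0.207, -0.316, 0.01, 0, 0, 0, 0.74],
    [0.207, -0.316, 0.03, 0, 0, 0, 0.74]
  ]
}}

```text
time_s: 40.7
ee_pos: [0.362, 0.2852, 0.1171]
tool_rot: [-0.0, 0.769, 0.639, 0.001]
ft_force: [0.9, 0.9, 0.4]
gripper_width: 0.871
```

Request:
{"name": "servo_tool", "arguments": {
  "commands": [
    [0, 0, 0, 0, 0, 0, 0.74],
    [0, 0, 0, 0, 0, 0, 0.74],
    [0, 0, 0, 0, 0, 0, 0.74],
    [0, 0, 0, 0, 0, 0, 0.74],
    [0, 0, 0, 0, 0, 0, 0.74],
    [0, 0, 0, 0, 0, 0, 0.74],
    [0, 0, 0, 0, 0, 0, 0.74],
    [0, 0, 0, 0, 0, 0, 0.74],
    [0, 0, 0, 0, 0, 0, 0.74],
    [0, 0, 0, 0, 0, 0, 0.74]
  ]
}}

```text
time_s: 41.7
ee_pos: [0.3633, 0.283, 0.1176]
tool_rot: [0.0, 0.771, 0.637, 0.0]
ft_force: [0.8, 0.1, 0.6]
gripper_width: 0.872
```

```bash
python3 - <<'E'
from h import *
E_={"cap_square":(.58,-.298,.072),"cap_medium":(.418,-.154,.072),"cap_large":(.362,.284,.072),"cap_small":(.635,.02,.078)}
W,c=look("wrist",["cap_large"],"wrist19",E_)
look("top",["cap_small","cap_medium","cap_square"],"top19",E_)
rel((.3625,.2835,.042),np.deg2rad(-11))
E
```

```text
wrist cap_large [0.363  0.2865] eqR 29.9 rect 79.3 (60, 59)
top cap_small [0.6354 0.0226] eqR 20.0 rect 0.4 (36, 35)
top cap_medium [ 0.4183 -0.1532] eqR 24.9 rect 44.7 (46, 47)
top cap_square [ 0.5802 -0.2969] eqR 27.5 rect 52.6 (48, 49)
t 41.8 tcp [0.3632 0.283  0.1176] shift [ 0.0003 -0.0008  0.0756] turn [0.    0.    0.003] w 80.4 F [-0.3  0.7  0. ] j [-1.19  0.35  0.54  2.18 -0.29  0.68 -0.64]
```

View pics/wrist19.png

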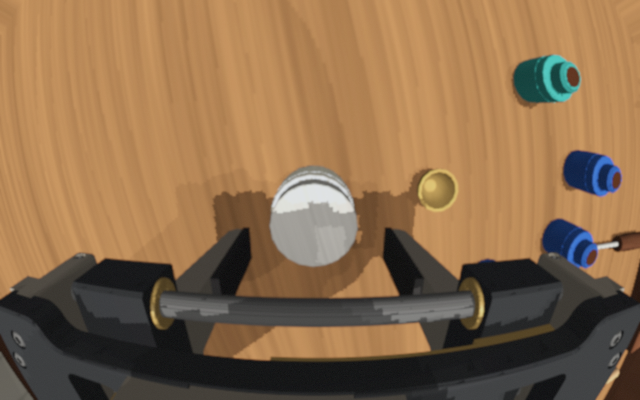

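The small jar ended about 2.5 mm too far along the tray (s = 25 mm instead of 22.6), because it was off-centre in the grip. That leaves the large jar little room, so I'll nudge the small jar first.

```bash
python3 - <<'E'
from h import *
rel((.6349,.0220,.15),np.deg2rad(-10.85))
E
```

```text
t 41.8 tcp [0.3632 0.283  0.1176] shift [-0.2054  0.3159 -0.0324] turn [0.     0.     0.0004] w 80.4 F [-0.3  0.7  0. ] j [-1.19  0.35  0.54  2.18 -0.29  0.68 -0.64]
```

Request:
{"name": "servo_tool", "arguments": {
  "commands": [
    [-0.02, 0.03, -0.03, 0, 0, 0, 0.4],
    [-0.046, 0.07, -0.03, 0, 0, 0, 0.4],
    [-0.072, 0.11, -0.03, 0, 0, 0, 0.4],
    [-0.098, 0.15, -0.03, 0, 0, 0, 0.4],
    [-0.124, 0.19, -0.03, 0, 0, 0, 0.4],
    [-0.15, 0.23, -0.03, 0, 0, 0, 0.4],
    [-0.176, 0.27, -0.03, 0, 0, 0, 0.4],
    [-0.197, 0.302, -0.03, 0, 0, 0, 0.4],
    [-0.205, 0.316, -0.03, 0, 0, 0, 0.4],
    [-0.205, 0.316, -0.03, 0, 0, 0, 0.4]
  ]
}}

```text
time_s: 42.8
ee_pos: [0.6363, 0.0192, 0.1473]
tool_rot: [0.001, 0.772, 0.636, -0.0]
ft_force: [-0.4, 0.1, 0.4]
gripper_width: 0.699
```

Request:
{"name": "servo_tool", "arguments": {
  "commands": [
    [0, 0, 0, 0, 0, 0, 0.4],
    [0, 0, 0, 0, 0, 0, 0.4],
    [0, 0, 0, 0, 0, 0, 0.4],
    [0, 0, 0.02, 0, 0, 0, 0.4],
    [0, 0, 0.05, 0, 0, 0, 0.4],
    [0, 0, 0.075, 0, 0, 0, 0.4],
    [0, 0, 0.09, 0, 0, 0, 0.4],
    [0, 0, 0.095, 0, 0, 0, 0.4],
    [0, 0, 0.095, 0, 0, 0, 0.4],
    [0, 0, 0.095, 0, 0, 0, 0.4]
  ]
}}

```text
time_s: 43.8
ee_pos: [0.6359, 0.0224, 0.0538]
tool_rot: [0.001, 0.771, 0.637, 0.001]
ft_force: [-0.9, 0.1, 0.0]
gripper_width: 0.698
```

```bash
python3 - <<'E'
from h import *
rel((.6349,.0220,.049),np.deg2rad(-10.85))
E
```

```text
t 43.8 tcp [0.6359 0.0224 0.0538] shift [-0.0006 -0.0009  0.0048] turn [ 0.0018 -0.0005  0.0004] w 64.2 F [-0.9  0.1  0. ] j [-0.46  0.71  0.51  1.78 -0.48  0.78  0.11]
```

Request:
{"name": "servo_tool", "arguments": {
  "commands": [
    [0, 0, 0.004, 0, 0, 0, 0],
    [0, 0, 0.004, 0, 0, 0, -0.4],
    [0, 0, 0.004, 0, 0, 0, -0.4],
    [0, 0, 0.004, 0, 0, 0, -0.4],
    [0, 0, 0.004, 0, 0, 0, -0.4],
    [0, 0, 0.004, 0, 0, 0, -0.4],
    [0, 0, 0, 0, 0, 0, -0.4],
    [-0.002, 0, 0, 0, 0, 0, -0.4],
    [-0.004, 0, 0, 0, 0, 0, -0.4],
    [-0.004, 0, 0.004, 0, 0, 0, -0.4]
  ]
}}

```text
time_s: 44.8
ee_pos: [0.6346, 0.0177, 0.0488]
tool_rot: [0.0, 0.771, 0.637, 0.0]
ft_force: [-5.7, -1.8, 43.2]
gripper_width: 0.469
```

Request:
{"name": "servo_tool", "arguments": {
  "commands": [
    [0, 0, 0, 0, 0, 0, -0.4],
    [0, 0, 0, 0, 0, 0, -0.4],
    [0, 0, 0, 0, 0, 0, 0.3],
    [0, 0, 0, 0, 0, 0, 0.3],
    [0, 0, 0, 0, 0, 0, 0.3],
    [0, 0, -0.02, 0, 0, 0, 0.3],
    [0, 0, -0.05, 0, 0, 0, 0.3],
    [0, 0, -0.09, 0, 0, 0, 0.3],
    [0, 0, -0.1, 0, 0, 0, 0.3],
    [0, 0, -0.1, 0, 0, 0, 0.3]
  ]
}}

```text
time_s: 45.8
ee_pos: [0.6355, 0.0186, 0.1505]
tool_rot: [0.001, 0.771, 0.637, 0.002]
ft_force: [-0.7, 0.5, -0.5]
gripper_width: 0.652
```

Request:
{"name": "servo_tool", "arguments": {
  "commands": [
    [0.023, -0.035, 0, 0, 0, 0, 0.74],
    [0.049, -0.075, 0, 0, 0, 0, 0.74],
    [0.075, -0.115, 0, 0, 0, 0, 0.74],
    [0.101, -0.155, 0, 0, 0, 0, 0.74],
    [0.127, -0.195, 0, 0, 0, 0, 0.74],
    [0.154, -0.235, 0, 0, 0, 0, 0.74],
    [0.18, -0.275, 0, 0, 0, 0, 0.74],
    [0.2, -0.303, 0, 0, 0, 0, 0.74],
    [0.21, -0.317, 0.01, 0, 0, 0, 0.74],
    [0.21, -0.317, 0.03, 0, 0, 0, 0.74]
  ]
}}

```text
time_s: 46.8
ee_pos: [0.3608, 0.2865, 0.1178]
tool_rot: [-0.001, 0.769, 0.639, 0.0]
ft_force: [-0.3, 0.3, -0.0]
gripper_width: 0.874
```

```bash
python3 - <<'E'
from h import *
E_={"cap_square":(.58,-.298,.072),"cap_medium":(.418,-.154,.072),"cap_large":(.362,.284,.072),"cap_small":(.635,.02,.078)}
W,c=look("wrist",["cap_large"],"wrist20",E_)
look("top",["cap_small","cap_medium","cap_square"],"top20",E_)
rel((.3625,.2845,.042),np.deg2rad(-11))
E
```

```text
wrist cap_large [0.363  0.2865] eqR 29.9 rect 54.2 (61, 59)
top cap_small [0.6357 0.0176] eqR 20.3 rect 0.1 (36, 39)
top cap_medium [ 0.4183 -0.153 ] eqR 24.9 rect 44.7 (46, 47)
top cap_square [ 0.5797 -0.2969] eqR 27.6 rect 52.3 (48, 50)
t 46.9 tcp [0.3607 0.2827 0.1158] shift [0.0025 0.0016 0.0738] turn [-0.0024  0.0056  0.0038] w 80.2 F [ 0.5  0.  -0.7] j [-1.21  0.36  0.56  2.18 -0.29  0.68 -0.64]
```

Request:
{"name": "servo_tool", "arguments": {
  "commands": [
    [0.001, 0, 0, 0, 0, 0, 0.74],
    [0.001, 0, 0.02, 0, 0, 0, 0.74],
    [0.001, 0, 0.045, 0, 0, 0, 0.74],
    [0.001, 0, 0.065, 0, 0, 0, 0.74],
    [0.001, 0, 0.075, 0, 0, 0, 0.74],
    [0.001, 0, 0.075, 0, 0, 0, 0.74],
    [0.001, 0, 0.075, 0, 0, 0, 0.3],
    [0.001, 0, 0.075, 0, 0, 0, 0.1],
    [0.001, 0, 0.075, 0, 0, 0, 0.1],
    [0.001, 0, 0.075, 0, 0, 0, 0.1]
  ],
  "squeeze": 45
}}

```text
time_s: 47.9
ee_pos: [0.3628, 0.2856, 0.0444]
tool_rot: [-0.0, 0.771, 0.637, 0.0]
ft_force: [-1.0, -1.7, 6.7]
gripper_width: 0.688
```

Request:
{"name": "servo_tool", "arguments": {
  "commands": [
    [0, 0, 0, 0, 0, 0, 0.1],
    [0, 0, 0, 0, 0, 0, 0.1],
    [0, 0, -0.01, 0, 0, 0, 0.1],
    [0, 0, -0.03, 0, 0, 0, 0.1],
    [0, 0, -0.055, 0, 0, 0, 0.1],
    [0, 0, -0.08, 0, 0, 0, 0.1],
    [0, 0, -0.095, 0, 0, 0, 0.1],
    [0, 0, -0.095, 0, 0, 0, 0.1],
    [0, 0, -0.095, 0, 0, 0, 0.1],
    [0, 0, -0.095, 0, 0, 0, 0.1]
  ]
}}

```text
time_s: 48.9
ee_pos: [0.362, 0.2847, 0.1378]
tool_rot: [0.0, 0.771, 0.637, -0.001]
ft_force: [-0.3, 0.0, -2.8]
gripper_width: 0.69
```

```bash
python3 - <<'E'
from h import *
W,c=look("wrist",[],"wrist21")
ty=np.deg2rad(79.15);Y=np.array([np.cos(ty),np.sin(ty)]);T=np.array([.6303,-.0022])
p=T+Y*.0787;print(p)
rel((*p,.13),np.deg2rad(-10.85))
E
```

```text
[0.64511437 0.07509311]
t 48.95 tcp [0.3621 0.2846 0.1377] shift [-0.1526  0.3174  0.0077] turn [-0.0008  0.0018  0.0004] w 63.0 F [ 0.2  0.6 -3.5] j [-1.24  0.32  0.59  2.16 -0.26  0.73 -0.67]
```

View pics/wrist21.png

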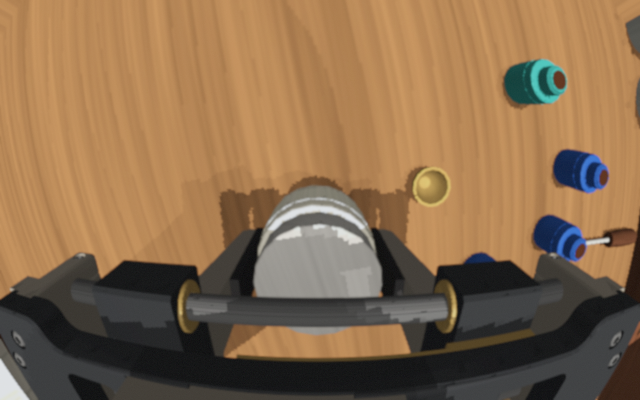

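Request:
{"name": "servo_tool", "arguments": {
  "commands": [
    [-0.015, 0.03, 0, 0, 0, 0, 0.1],
    [-0.035, 0.072, 0, 0, 0, 0, 0.1],
    [-0.055, 0.115, 0, 0, 0, 0, 0.1],
    [-0.076, 0.158, 0, 0, 0, 0, 0.1],
    [-0.097, 0.201, 0, 0, 0, 0, 0.1],
    [-0.117, 0.244, 0, 0, 0, 0, 0.1],
    [-0.135, 0.281, 0, 0, 0, 0, 0.1],
    [-0.148, 0.308, 0, 0, 0, 0, 0.1],
    [-0.153, 0.317, 0, 0, 0, 0, 0.1],
    [-0.153, 0.317, 0, 0, 0, 0, 0.1]
  ]
}}

```text
time_s: 49.95
ee_pos: [0.6453, 0.0734, 0.1371]
tool_rot: [0.0, 0.772, 0.636, -0.001]
ft_force: [-0.5, 0.6, -3.5]
gripper_width: 0.686
```

Request:
{"name": "servo_tool", "arguments": {
  "commands": [
    [0, 0, 0, 0, 0, 0, 0.1],
    [0, 0, 0, 0, 0, 0, 0.1],
    [0, 0, 0, 0, 0, 0, 0.1],
    [0, 0, 0.01, 0, 0, 0, 0.1],
    [0, 0, 0.025, 0, 0, 0, 0.1],
    [0, 0, 0.035, 0, 0, 0, 0.1],
    [0, 0, 0.04, 0, 0, 0, 0.1],
    [0, 0, 0.04, 0, 0, 0, 0.1],
    [0, 0, 0.04, 0, 0, 0, 0.1],
    [0, 0, 0.04, 0, 0, 0, 0.1]
  ]
}}

```text
time_s: 50.95
ee_pos: [0.6457, 0.0752, 0.0991]
tool_rot: [0.0, 0.771, 0.637, 0.0]
ft_force: [-0.3, -0.6, -2.6]
gripper_width: 0.687
```

```bash
python3 - <<'E'
from h import *
W,c=look("wrist",[],"wrist22")
rel((.6451,.0751,.051),np.deg2rad(-10.85))
ty=np.deg2rad(79.15);Y=np.array([np.cos(ty),np.sin(ty)]);X=np.array([np.sin(ty),-np.cos(ty)]);T=np.array([.6303,-.0022])
for a,b in ((42,121),(-42,121),(42,-121),(-42,-121)):
    print(a,b,proj("wrist",c,(*(T+X*a/1000+Y*b/1000),.024)).round(0))
E
```

```text
t 51.0 tcp [0.6457 0.0753 0.0992] shift [-0.0003 -0.0006  0.0482] turn [ 0.001  -0.0004  0.0002] w 63.4 F [ 0.   0.7 -2.8] j [-0.56  0.67  0.55  1.73 -0.44  0.87 -0.  ]
42 121 [370. 161.]
-42 121 [257. 161.]
42 -121 [354. 391.]
-42 -121 [275. 391.]
```

View pics/wrist22.png

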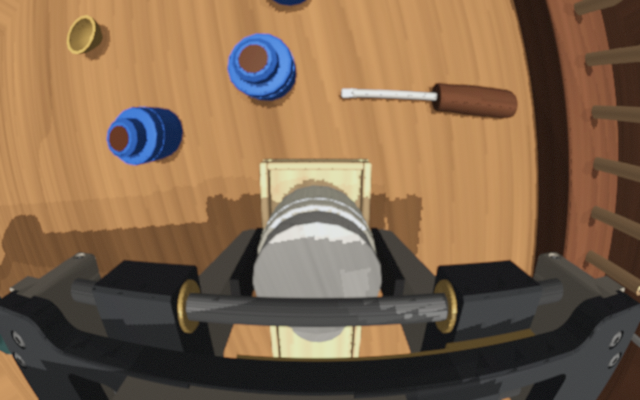

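The held jar is centred between the tray walls (u 260 to 372), so I'll lower it.

Request:
{"name": "servo_tool", "arguments": {
  "commands": [
    [0, 0, 0.01, 0, 0, 0, 0.1],
    [0, 0, 0.02, 0, 0, 0, 0.1],
    [0, 0, 0.029, 0, 0, 0, 0.1],
    [0, 0, 0.036, 0, 0, 0, 0.1],
    [0, 0, 0.041, 0, 0, 0, 0.1],
    [0, 0, 0.044, 0, 0, 0, 0.1],
    [0, 0, 0.046, 0, 0, 0, 0.1],
    [0, 0, 0.048, 0, 0, 0, 0.1],
    [0, 0, 0.048, 0, 0, 0, 0.1],
    [0, 0, 0.048, 0, 0, 0, 0.1]
  ]
}}

```text
time_s: 52.0
ee_pos: [0.6454, 0.0754, 0.0509]
tool_rot: [0.0, 0.771, 0.637, 0.0]
ft_force: [0.1, 0.3, -4.1]
gripper_width: 0.688
```

Request:
{"name": "servo_tool", "arguments": {
  "commands": [
    [0, 0, 0.0005, 0, 0, 0, 0.1],
    [0, 0, 0.0005, 0, 0, 0, 0.6],
    [0, 0, 0.0005, 0, 0, 0, 0.6],
    [0, 0, 0.0005, 0, 0, 0, 0.6],
    [0, 0, 0.0005, 0, 0, 0, 0.6],
    [0, 0, -0.02, 0, 0, 0, 0.6],
    [0, 0, -0.05, 0, 0, 0, 0.6],
    [0, 0, -0.09, 0, 0, 0, 0.6],
    [0, 0, -0.1, 0, 0, 0, 0.6],
    [0, 0, -0.1, 0, 0, 0, 0.6]
  ]
}}

```text
time_s: 53.0
ee_pos: [0.6465, 0.0755, 0.1527]
tool_rot: [0.001, 0.771, 0.637, 0.002]
ft_force: [-0.1, 0.6, -1.2]
gripper_width: 0.802
```

```bash
python3 - <<'E'
from h import *
E_={"cap_square":(.58,-.298,.072),"cap_medium":(.418,-.154,.072),"cap_large":(.645,.075,.078),"cap_small":(.635,.02,.078)}
W,c=look("wrist",["cap_large"],"wrist23",E_)
look("top",["cap_medium","cap_square"],"top23",E_)
rel((.418,-.154,.15),np.deg2rad(-11))
E
```

```text
wrist cap_large [0.6473 0.0762] eqR 29.9 rect 36.9 (60, 60)
top cap_medium [ 0.4183 -0.1532] eqR 24.9 rect 44.7 (46, 47)
top cap_square [ 0.58   -0.2966] eqR 27.7 rect 52.1 (48, 50)
t 53.1 tcp [0.6446 0.0756 0.1497] shift [-0.268  -0.1795 -0.    ] turn [-0.0013  0.0001  0.0032] w 73.6 F [-0.4  0.4 -0.4] j [-0.58  0.61  0.59  1.7  -0.4   0.95 -0.03]
```

View pics/wrist23.png

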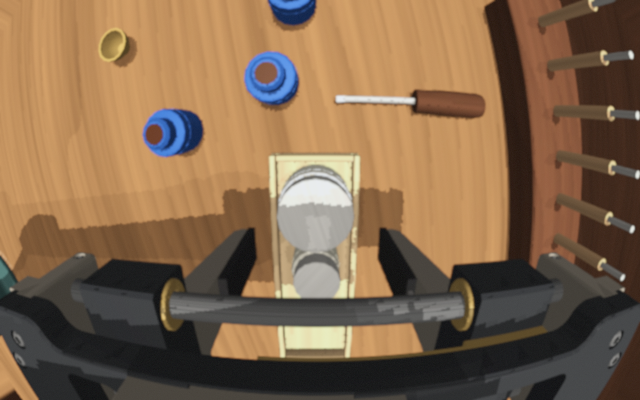

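The large (315,215) and small (316,275) jars stand in the tray, both capped. Next is the medium jar.

Request:
{"name": "servo_tool", "arguments": {
  "commands": [
    [-0.029, -0.02, 0, 0, 0, 0, 0.6],
    [-0.066, -0.045, 0, 0, 0, 0, 0.6],
    [-0.104, -0.07, 0, 0, 0, 0, 0.6],
    [-0.141, -0.095, 0, 0, 0, 0, 0.6],
    [-0.179, -0.12, 0, 0, 0, 0, 0.6],
    [-0.216, -0.145, 0, 0, 0, 0, 0.6],
    [-0.246, -0.165, 0, 0, 0, 0, 0.6],
    [-0.262, -0.176, 0, 0, 0, 0, 0.6],
    [-0.268, -0.18, 0, 0, 0, 0, 0.6],
    [-0.268, -0.18, 0.02, 0, 0, 0, 0.6]
  ]
}}

```text
time_s: 54.1
ee_pos: [0.4189, -0.1547, 0.1312]
tool_rot: [0.001, 0.771, 0.637, 0.001]
ft_force: [1.2, 0.8, -0.1]
gripper_width: 0.798
```

Request:
{"name": "servo_tool", "arguments": {
  "commands": [
    [0, 0, 0.01, 0, 0, 0, 0.6],
    [0, 0, 0.01, 0, 0, 0, 0.6],
    [0, 0, 0.01, 0, 0, 0, 0.6],
    [0, 0, 0.01, 0, 0, 0, 0.6],
    [0, 0, 0.01, 0, 0, 0, 0.6],
    [0, 0, 0.01, 0, 0, 0, 0.6],
    [0, 0, 0.01, 0, 0, 0, 0.6],
    [0, 0, 0.01, 0, 0, 0, 0.6],
    [0, 0, 0.01, 0, 0, 0, 0.6],
    [0, 0, 0.01, 0, 0, 0, 0.6]
  ]
}}

```text
time_s: 55.1
ee_pos: [0.4181, -0.1541, 0.1206]
tool_rot: [0.0, 0.771, 0.637, 0.0]
ft_force: [0.5, -0.3, 0.6]
gripper_width: 0.799
```

```bash
python3 - <<'E'
from h import *
E_={"cap_square":(.58,-.298,.072),"cap_medium":(.418,-.154,.072),"cap_large":(.645,.075,.078),"cap_small":(.635,.02,.078)}
W,c=look("wrist",["cap_medium"],"wrist24",E_)
look("top",["cap_large","cap_small","cap_square"],"top24",E_)
rel((.418,-.154,.042),np.deg2rad(-11))
E
```

```text
wrist cap_medium [ 0.4188 -0.1524] eqR 25.1 rect 79.2 (51, 49)
top cap_large [0.6455 0.0744] eqR 29.9 rect 0.6 (56, 55)
top cap_small [0.6357 0.0175] eqR 20.3 rect 0.1 (36, 39)
top cap_square [ 0.5798 -0.2968] eqR 27.7 rect 52.6 (48, 50)
t 55.2 tcp [ 0.4181 -0.1541  0.1206] shift [ 0.0001 -0.0001  0.0786] turn [ 0.     -0.      0.0028] w 73.5 F [-0.2  0.4 -0.4] j [-0.29  0.34  0.67  2.21 -0.34  0.69  0.43]
```

View pics/wrist24.png

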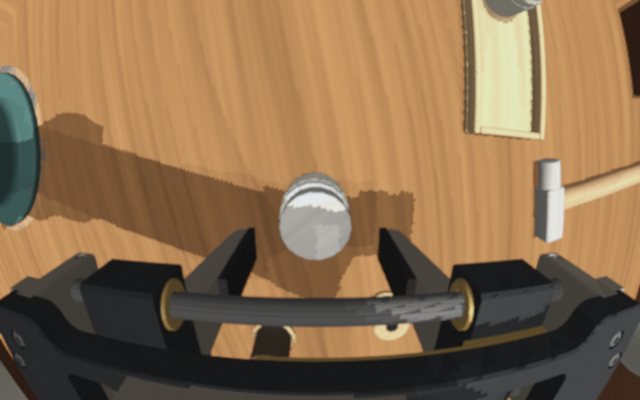

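Request:
{"name": "servo_tool", "arguments": {
  "commands": [
    [0.001, 0, 0.02, 0, 0, 0, 0.6],
    [0.001, 0, 0.045, 0, 0, 0, 0.6],
    [0.001, 0, 0.068, 0, 0, 0, 0.6],
    [0.001, 0, 0.077, 0, 0, 0, 0.6],
    [0.001, 0, 0.077, 0, 0, 0, 0.6],
    [0.001, 0, 0.077, 0, 0, 0, 0.2],
    [0.001, 0, 0.077, 0, 0, 0, -0.1],
    [0.001, 0, 0.077, 0, 0, 0, -0.1],
    [0.001, 0, 0.077, 0, 0, 0, -0.1],
    [0.001, 0, 0.077, 0, 0, 0, -0.1]
  ]
}}

```text
time_s: 56.2
ee_pos: [0.4183, -0.153, 0.0443]
tool_rot: [-0.0, 0.771, 0.637, 0.0]
ft_force: [-2.8, 1.2, 7.2]
gripper_width: 0.577
```

Request:
{"name": "servo_tool", "arguments": {
  "commands": [
    [0, 0, 0, 0, 0, 0, -0.1],
    [0, 0, 0, 0, 0, 0, -0.1],
    [0, 0, -0.01, 0, 0, 0, -0.1],
    [0, 0, -0.03, 0, 0, 0, -0.1],
    [0, 0, -0.055, 0, 0, 0, -0.1],
    [0, 0, -0.08, 0, 0, 0, -0.1],
    [0, 0, -0.095, 0, 0, 0, -0.1],
    [0, 0, -0.095, 0, 0, 0, -0.1],
    [0, 0, -0.095, 0, 0, 0, -0.1],
    [0, 0, -0.095, 0, 0, 0, -0.1]
  ]
}}

```text
time_s: 57.2
ee_pos: [0.4177, -0.1528, 0.1379]
tool_rot: [-0.001, 0.771, 0.637, -0.0]
ft_force: [-0.4, -0.2, -3.4]
gripper_width: 0.58
```

```bash
python3 - <<'E'
from h import *
W,c=look("wrist",[],"wrist25")
ty=np.deg2rad(79.15);Y=np.array([np.cos(ty),np.sin(ty)]);T=np.array([.6303,-.0022])
p=T-Y*.031;print(p)
rel((*p,.13),np.deg2rad(-10.85))
E
```

```text
[ 0.62446461 -0.03264582]
t 57.25 tcp [ 0.4176 -0.1528  0.1378] shift [0.1569 0.1806 0.0075] turn [-0.0016  0.0002  0.0004] w 53.3 F [-0.2  0.7 -3.5] j [-0.33  0.31  0.71  2.2  -0.3   0.73  0.4 ]
```

View pics/wrist25.png

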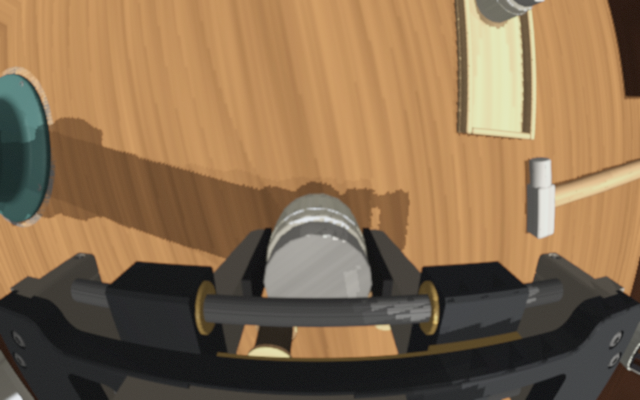

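Request:
{"name": "servo_tool", "arguments": {
  "commands": [
    [0.02, 0.023, 0, 0, 0, 0, -0.1],
    [0.045, 0.052, 0, 0, 0, 0, -0.1],
    [0.073, 0.084, 0, 0, 0, 0, -0.1],
    [0.1, 0.115, 0, 0, 0, 0, -0.1],
    [0.125, 0.144, 0, 0, 0, 0, -0.1],
    [0.145, 0.167, 0, 0, 0, 0, -0.1],
    [0.155, 0.178, 0, 0, 0, 0, -0.1],
    [0.157, 0.181, 0, 0, 0, 0, -0.1],
    [0.157, 0.181, 0, 0, 0, 0, -0.1],
    [0.157, 0.181, 0, 0, 0, 0, -0.1]
  ]
}}

```text
time_s: 58.25
ee_pos: [0.6243, -0.0341, 0.138]
tool_rot: [-0.0, 0.771, 0.637, -0.001]
ft_force: [-0.1, 0.7, -2.4]
gripper_width: 0.578
```

Request:
{"name": "servo_tool", "arguments": {
  "commands": [
    [0, 0, 0, 0, 0, 0, -0.1],
    [0, 0, 0, 0, 0, 0, -0.1],
    [0, 0, 0, 0, 0, 0, -0.1],
    [0, 0, 0, 0, 0, 0, -0.1],
    [0, 0, 0, 0, 0, 0, -0.1],
    [0, 0, 0, 0, 0, 0, -0.1],
    [0, 0, 0, 0, 0, 0, -0.1],
    [0, 0, 0, 0, 0, 0, -0.1],
    [0, 0, 0, 0, 0, 0, -0.1],
    [0, 0, 0, 0, 0, 0, -0.1]
  ]
}}

```text
time_s: 59.25
ee_pos: [0.6256, -0.0329, 0.1386]
tool_rot: [0.0, 0.771, 0.637, 0.0]
ft_force: [0.2, 0.0, -2.9]
gripper_width: 0.578
```

```bash
python3 - <<'E'
from h import *
W,c=look("wrist",[],"wrist26")
rel((.6245,-.0326,.051),np.deg2rad(-10.85))
# held cap in tool frame from top face points
o,M=tool()
m=(abs(W[...,2]-(.0277+.138))<.006)&(np.hypot(W[...,0]-.6245,W[...,1]+.0326)<.05)
q=(W[m]-o["ee_pos"])@M
print(len(q), (np.percentile(q,1,axis=0)).round(4),np.percentile(q,99,axis=0).round(4))
E
```

```text
t 59.3 tcp [ 0.6256 -0.0329  0.1386] shift [ 0.0001 -0.0011  0.0876] turn [0.0001 0.     0.0003] w 53.2 F [ 1.1 -1.1 -2.5] j [-0.45  0.59  0.62  1.77 -0.42  0.91  0.16]
7047 [-0.0076 -0.0372 -0.0321] [ 0.0232  0.0403 -0.0217]
```

View pics/wrist26.png

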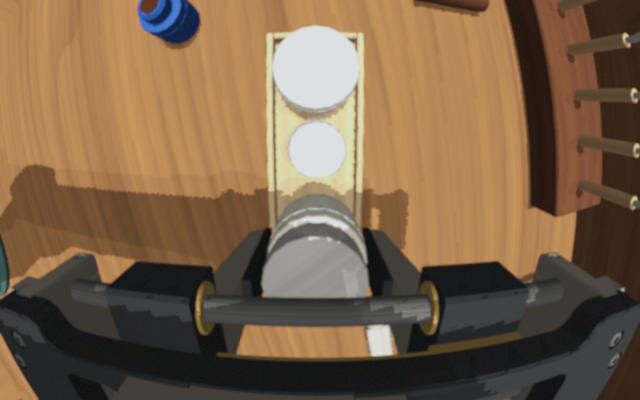

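Aligned with the row: large at (316,68), small at (317,150). I'll lower the medium jar in.

Request:
{"name": "servo_tool", "arguments": {
  "commands": [
    [0, -0.001, 0.02, 0, 0, 0, -0.1],
    [0, -0.001, 0.04, 0, 0, 0, -0.1],
    [0, -0.001, 0.055, 0, 0, 0, -0.1],
    [0, -0.001, 0.067, 0, 0, 0, -0.1],
    [0, -0.001, 0.076, 0, 0, 0, -0.1],
    [0, -0.001, 0.082, 0, 0, 0, -0.1],
    [0, -0.001, 0.085, 0, 0, 0, -0.1],
    [0, -0.001, 0.087, 0, 0, 0, -0.1],
    [0, -0.001, 0.088, 0, 0, 0, -0.1],
    [0, -0.001, 0.088, 0, 0, 0, -0.1]
  ]
}}

```text
time_s: 60.3
ee_pos: [0.6248, -0.0327, 0.0509]
tool_rot: [0.0, 0.771, 0.637, 0.0]
ft_force: [-0.1, 0.5, -2.0]
gripper_width: 0.581
```

Request:
{"name": "servo_tool", "arguments": {
  "commands": [
    [0, 0, 0.0005, 0, 0, 0, -0.1],
    [0, 0, 0.0005, 0, 0, 0, 0.5],
    [0, 0, 0.0005, 0, 0, 0, 0.5],
    [0, 0, 0.0005, 0, 0, 0, 0.5],
    [0, 0, 0.0005, 0, 0, 0, 0.5],
    [0, 0, -0.02, 0, 0, 0, 0.5],
    [0, 0, -0.05, 0, 0, 0, 0.5],
    [0, 0, -0.09, 0, 0, 0, 0.5],
    [0, 0, -0.1, 0, 0, 0, 0.5],
    [0, 0, -0.1, 0, 0, 0, 0.5]
  ]
}}

```text
time_s: 61.3
ee_pos: [0.6257, -0.0327, 0.1525]
tool_rot: [0.001, 0.771, 0.637, 0.002]
ft_force: [-0.0, -0.5, 0.3]
gripper_width: 0.749
```

```bash
python3 - <<'E'
from h import *
E_={"cap_square":(.58,-.298,.072),"cap_medium":(.625,-.033,.078),"cap_large":(.645,.075,.078),"cap_small":(.635,.02,.078)}
W,c=look("wrist",["cap_medium"],"wrist27",E_)
look("top",["cap_square"],"top27",E_)
rel((.58,-.298,.15),np.deg2rad(-37.5))
E
```

```text
wrist cap_medium [ 0.6251 -0.0327] eqR 25.1 rect 69.5 (51, 49)
top cap_square [ 0.5797 -0.2968] eqR 27.7 rect 52.3 (48, 50)
t 61.4 tcp [ 0.6239 -0.0323  0.1496] shift [-0.2692  0.0067 -0.0004] turn [-1.400e-03  2.000e-04  4.658e-01] w 69.0 F [-0.4 -0.4 -0.4] j [-0.46  0.58  0.63  1.77 -0.41  0.93  0.15]
```

View pics/wrist27.png

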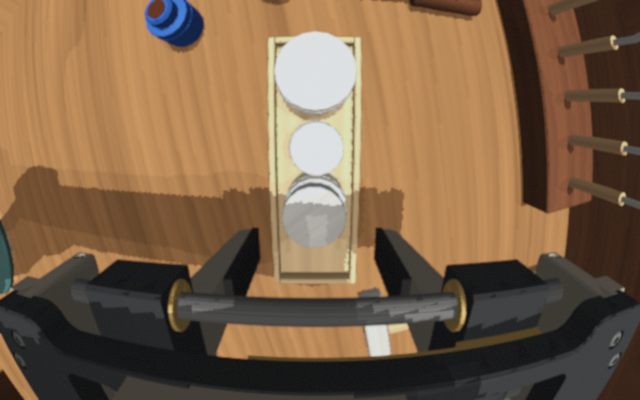

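The medium jar is in the tray at (315,212), with space left for the square one. Now the square jar.

Request:
{"name": "servo_tool", "arguments": {
  "commands": [
    [-0.03, 0.001, 0, 0, 0, 0.06, 0.5],
    [-0.068, 0.002, 0, 0, 0, 0.12, 0.5],
    [-0.108, 0.003, 0, 0, 0, 0.19, 0.5],
    [-0.15, 0.004, 0, 0, 0, 0.26, 0.5],
    [-0.19, 0.005, 0, 0, 0, 0.33, 0.5],
    [-0.226, 0.006, 0, 0, 0, 0.39, 0.5],
    [-0.254, 0.006, 0, 0, 0, 0.44, 0.5],
    [-0.267, 0.007, 0, 0, 0, 0.466, 0.5],
    [-0.27, 0.007, 0, 0, 0, 0.466, 0.5],
    [-0.27, 0.007, 0.02, 0, 0, 0.466, 0.5]
  ]
}}

```text
time_s: 62.4
ee_pos: [0.5822, -0.2992, 0.1316]
tool_rot: [0.001, 0.897, 0.443, 0.001]
ft_force: [0.1, 0.2, 0.3]
gripper_width: 0.75
```

Request:
{"name": "servo_tool", "arguments": {
  "commands": [
    [0, 0, 0.01, 0, 0, 0, 0.6],
    [0, 0, 0.01, 0, 0, 0, 0.6],
    [0, 0, 0.01, 0, 0, 0, 0.6],
    [0, 0, 0.01, 0, 0, 0, 0.6],
    [0, 0, 0.01, 0, 0, 0, 0.6],
    [0, 0, 0.01, 0, 0, 0, 0.6],
    [0, 0, 0.01, 0, 0, 0, 0.6],
    [0, 0, 0.01, 0, 0, 0, 0.6],
    [0, 0, 0.01, 0, 0, 0, 0.6],
    [0, 0, 0.01, 0, 0, 0, 0.6]
  ]
}}

```text
time_s: 63.4
ee_pos: [0.5807, -0.2993, 0.1206]
tool_rot: [0.0, 0.897, 0.442, 0.0]
ft_force: [-1.0, 0.2, 0.4]
gripper_width: 0.8
```

```bash
python3 - <<'E'
from h import *
E_={"cap_square":(.58,-.298,.072),"cap_medium":(.625,-.033,.078),"cap_large":(.645,.075,.078),"cap_small":(.635,.02,.078)}
W,c=look("wrist",["cap_square"],"wrist28",E_)
look("top",["cap_medium","cap_large","cap_small"],"top28",E_)
rel((.58,-.298,.044),np.deg2rad(-37.5))
E
```

```text
wrist cap_square [ 0.582  -0.2968] eqR 27.5 rect 52.5 (50, 48)
top cap_medium [ 0.6236 -0.0339] eqR 25.1 rect 0.1 (49, 45)
top cap_large [0.6453 0.0744] eqR 30.0 rect 0.6 (56, 55)
top cap_small [0.6356 0.0176] eqR 20.4 rect 0.1 (36, 39)
t 63.5 tcp [ 0.5807 -0.2992  0.1206] shift [ 0.0005 -0.0013  0.0766] turn [-0.     -0.0001 -0.0006] w 73.7 F [-0.4 -1.   0.7] j [-0.07  0.69  0.72  1.71 -0.54  0.94  0.21]
```

View pics/wrist28.png

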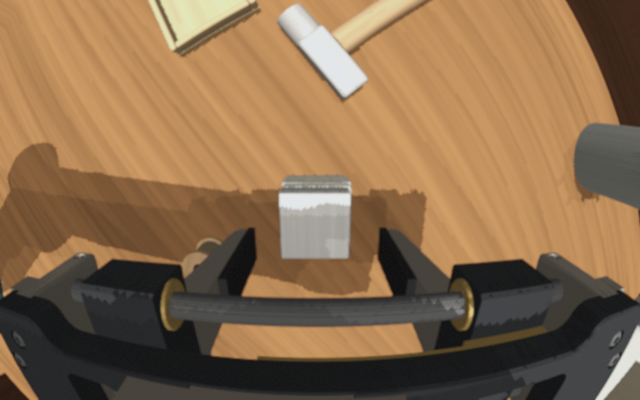

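The square jar is next under the jaws, but the medium jar leaves only about 56 mm for its 52 mm. I'll nudge the medium jar 2.5 mm towards the small one first.

```bash
python3 - <<'E'
from h import *
rel((.6244,-.0333,.1206),np.deg2rad(-10.85))
E
```

```text
t 63.5 tcp [ 0.5807 -0.2992  0.1206] shift [ 0.2375 -0.1274  0.    ] turn [ 0.000e+00 -1.000e-04 -4.657e-01] w 73.7 F [-0.4 -1.   0.7] j [-0.07  0.69  0.72  1.71 -0.54  0.94  0.21]
```

Request:
{"name": "servo_tool", "arguments": {
  "commands": [
    [0.02, -0.011, -0.03, 0, 0, -0.05, 0.5],
    [0.055, -0.03, -0.03, 0, 0, -0.12, 0.5],
    [0.092, -0.05, -0.03, 0, 0, -0.19, 0.5],
    [0.13, -0.07, -0.03, 0, 0, -0.26, 0.5],
    [0.167, -0.09, -0.03, 0, 0, -0.33, 0.5],
    [0.2, -0.108, -0.03, 0, 0, -0.4, 0.5],
    [0.226, -0.122, -0.03, 0, 0, -0.45, 0.5],
    [0.236, -0.127, -0.03, 0, 0, -0.466, 0.5],
    [0.237, -0.127, -0.03, 0, 0, -0.466, 0.5],
    [0.237, -0.127, -0.03, 0, 0, -0.466, 0.5]
  ]
}}

```text
time_s: 64.5
ee_pos: [0.6242, -0.0359, 0.1507]
tool_rot: [0.001, 0.772, 0.636, -0.0]
ft_force: [0.5, -0.1, -0.3]
gripper_width: 0.749
```

Request:
{"name": "servo_tool", "arguments": {
  "commands": [
    [0, 0, 0, 0, 0, 0, 0.5],
    [0, 0, 0, 0, 0, 0, 0.5],
    [0, 0, 0, 0, 0, 0, 0.5],
    [0, 0, 0.02, 0, 0, 0, 0.5],
    [0, 0, 0.05, 0, 0, 0, 0.5],
    [0, 0, 0.075, 0, 0, 0, 0.5],
    [0, 0, 0.09, 0, 0, 0, 0.5],
    [0, 0, 0.095, 0, 0, 0, 0.5],
    [0, 0, 0.095, 0, 0, 0, 0.5],
    [0, 0, 0.095, 0, 0, 0, 0.5]
  ]
}}

```text
time_s: 65.5
ee_pos: [0.6252, -0.0342, 0.0567]
tool_rot: [0.001, 0.771, 0.637, 0.001]
ft_force: [0.7, 0.6, -0.2]
gripper_width: 0.745
```

```bash
python3 - <<'E'
from h import *
rel((.6244,-.0333,.0505),np.deg2rad(-10.85))
E
```

```text
t 65.5 tcp [ 0.6252 -0.0342  0.0567] shift [ 0.0008 -0.001   0.0062] turn [ 0.0018 -0.0002 -0.    ] w 68.5 F [ 0.7  0.6 -0.2] j [-0.4   0.7   0.55  1.8  -0.5   0.78  0.23]
```

Request:
{"name": "servo_tool", "arguments": {
  "commands": [
    [0, -0.001, 0.005, 0, 0, 0, 0.2],
    [0, -0.001, 0.005, 0, 0, 0, -0.1],
    [0, -0.001, 0.005, 0, 0, 0, -0.1],
    [0, -0.001, 0.005, 0, 0, 0, -0.1],
    [0, -0.001, 0.005, 0, 0, 0, -0.1],
    [0, -0.001, 0.002, 0, 0, 0, -0.1],
    [0.001, -0.001, 0.001, 0, 0, 0, -0.1],
    [0.0025, -0.001, 0.001, 0, 0, 0, -0.1],
    [0.0025, -0.001, 0.003, 0, 0, 0, -0.1],
    [0.0025, -0.001, 0.0045, 0, 0, 0, -0.1]
  ]
}}

```text
time_s: 66.5
ee_pos: [0.6237, -0.0311, 0.0509]
tool_rot: [-0.0, 0.771, 0.637, -0.0]
ft_force: [-1.9, -0.5, 13.5]
gripper_width: 0.576
```

Request:
{"name": "servo_tool", "arguments": {
  "commands": [
    [0, 0, 0, 0, 0, 0, -0.1],
    [0, 0, 0, 0, 0, 0, 0.5],
    [0, 0, 0, 0, 0, 0, 0.5],
    [0, 0, 0, 0, 0, 0, 0.5],
    [0, 0, 0, 0, 0, 0, 0.5],
    [0, 0, -0.02, 0, 0, 0, 0.5],
    [0, 0, -0.05, 0, 0, 0, 0.5],
    [0, 0, -0.09, 0, 0, 0, 0.5],
    [0, 0, -0.1, 0, 0, 0, 0.5],
    [0, 0, -0.1, 0, 0, 0, 0.5]
  ]
}}

```text
time_s: 67.5
ee_pos: [0.625, -0.0313, 0.153]
tool_rot: [0.001, 0.771, 0.637, 0.002]
ft_force: [0.2, 0.4, -0.9]
gripper_width: 0.754
```

Request:
{"name": "servo_tool", "arguments": {
  "commands": [
    [-0.03, 0.001, 0, 0, 0, 0.06, 0.5],
    [-0.068, 0.002, 0, 0, 0, 0.12, 0.5],
    [-0.108, 0.003, 0, 0, 0, 0.19, 0.5],
    [-0.15, 0.004, 0, 0, 0, 0.26, 0.5],
    [-0.19, 0.005, 0, 0, 0, 0.33, 0.5],
    [-0.226, 0.006, 0, 0, 0, 0.39, 0.5],
    [-0.254, 0.006, 0, 0, 0, 0.44, 0.5],
    [-0.267, 0.007, 0, 0, 0, 0.466, 0.6],
    [-0.27, 0.007, 0.01, 0, 0, 0.466, 0.6],
    [-0.27, 0.007, 0.03, 0, 0, 0.466, 0.6]
  ]
}}

```text
time_s: 68.5
ee_pos: [0.5808, -0.2971, 0.1205]
tool_rot: [0.0, 0.897, 0.443, 0.001]
ft_force: [0.3, 0.9, -0.8]
gripper_width: 0.802
```

Request:
{"name": "servo_tool", "arguments": {
  "commands": [
    [0, 0, 0, 0, 0, 0, 0.6],
    [0, 0, 0, 0, 0, 0, 0.6],
    [0, 0, 0, 0, 0, 0, 0.6],
    [0, 0, 0, 0, 0, 0, 0.6],
    [0, 0, 0, 0, 0, 0, 0.6],
    [0, 0, 0, 0, 0, 0, 0.6],
    [0, 0, 0, 0, 0, 0, 0.6],
    [0, 0, 0, 0, 0, 0, 0.6],
    [0, 0, 0, 0, 0, 0, 0.6],
    [0, 0, 0, 0, 0, 0, 0.6]
  ]
}}

```text
time_s: 69.5
ee_pos: [0.58, -0.2978, 0.1211]
tool_rot: [-0.0, 0.897, 0.442, -0.0]
ft_force: [0.2, 0.3, 0.4]
gripper_width: 0.802
```

```bash
python3 - <<'E'
from h import *
E_={"cap_square":(.58,-.298,.072),"cap_medium":(.625,-.033,.078),"cap_large":(.645,.075,.078),"cap_small":(.635,.02,.078)}
W,c=look("wrist",["cap_square"],"wrist29",E_)
look("top",["cap_medium","cap_large","cap_small"],"top29",E_)
rel((.5805,-.297,.044),np.deg2rad(-37.5))
E
```

```text
wrist cap_square [ 0.5823 -0.2967] eqR 27.4 rect 52.5 (49, 48)
top cap_medium [ 0.6227 -0.031 ] eqR 25.3 rect 45.6 (48, 48)
top cap_large [0.6456 0.0746] eqR 29.8 rect 0.6 (56, 55)
top cap_small [0.6357 0.0177] eqR 20.3 rect 0.1 (36, 39)
t 69.6 tcp [ 0.58   -0.2978  0.1211] shift [ 0.0009 -0.0001  0.0771] turn [-0.0001  0.     -0.0006] w 73.6 F [-0.7 -0.4 -0.3] j [-0.08  0.69  0.72  1.72 -0.55  0.94  0.21]
```

View pics/wrist29.png

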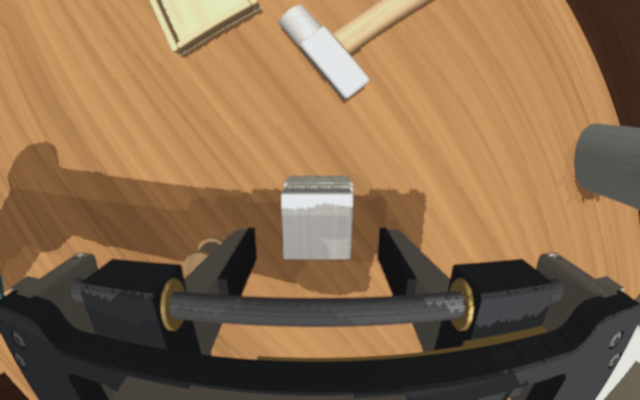

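Request:
{"name": "servo_tool", "arguments": {
  "commands": [
    [0.001, 0, 0.02, 0, 0, 0, 0.6],
    [0.001, 0, 0.045, 0, 0, 0, 0.6],
    [0.001, 0, 0.068, 0, 0, 0, 0.6],
    [0.001, 0, 0.077, 0, 0, 0, 0.6],
    [0.001, 0, 0.077, 0, 0, 0, 0.6],
    [0.001, 0, 0.077, 0, 0, 0, 0.2],
    [0.001, 0, 0.077, 0, 0, 0, -0.15],
    [0.001, 0, 0.077, 0, 0, 0, -0.15],
    [0.001, 0, 0.077, 0, 0, 0, -0.15],
    [0.001, 0, 0.077, 0, 0, 0, -0.15]
  ]
}}

```text
time_s: 70.6
ee_pos: [0.5813, -0.2974, 0.0453]
tool_rot: [0.001, 0.897, 0.442, 0.001]
ft_force: [-0.0, -0.4, 5.3]
gripper_width: 0.564
```

Request:
{"name": "servo_tool", "arguments": {
  "commands": [
    [0, 0, 0, 0, 0, 0, -0.15],
    [0, 0, 0, 0, 0, 0, -0.15],
    [0, 0, -0.01, 0, 0, 0, -0.15],
    [0, 0, -0.03, 0, 0, 0, -0.15],
    [0, 0, -0.055, 0, 0, 0, -0.15],
    [0, 0, -0.08, 0, 0, 0, -0.15],
    [0, 0, -0.095, 0, 0, 0, -0.15],
    [0, 0, -0.095, 0, 0, 0, -0.15],
    [0, 0, -0.095, 0, 0, 0, -0.15],
    [0, 0, -0.095, 0, 0, 0, -0.15]
  ]
}}

```text
time_s: 71.6
ee_pos: [0.5799, -0.2963, 0.1379]
tool_rot: [-0.001, 0.897, 0.442, -0.001]
ft_force: [0.8, 0.4, -2.5]
gripper_width: 0.563
```

```bash
python3 - <<'E'
from h import *
W,c=look("wrist",[],"wrist30")
ty=np.deg2rad(79.15);Y=np.array([np.cos(ty),np.sin(ty)]);T=np.array([.6303,-.0022])
p=T-Y*.0862;print(p)
rel((*p,.138),np.deg2rad(-10.85))
E
```

```text
[ 0.61407385 -0.08685903]
t 71.65 tcp [ 0.5799 -0.2964  0.1378] shift [ 1.870e-01 -1.006e-01 -1.000e-04] turn [-0.0024  0.     -0.4656] w 51.6 F [-0.7  0.8 -2.6] j [-0.09  0.67  0.74  1.71 -0.53  0.97  0.19]
```

View pics/wrist30.png

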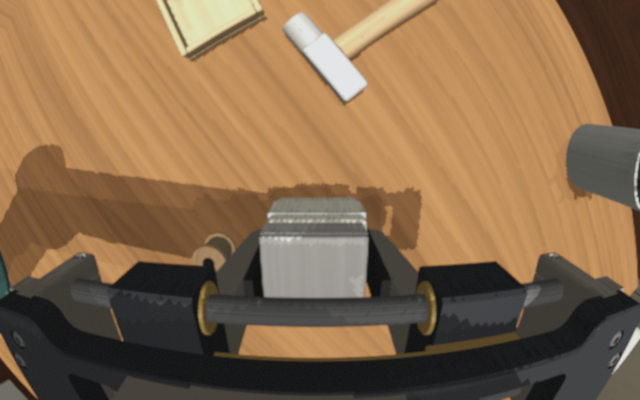

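Request:
{"name": "servo_tool", "arguments": {
  "commands": [
    [0.02, -0.011, 0, 0, 0, -0.05, -0.15],
    [0.05, -0.027, 0, 0, 0, -0.12, -0.15],
    [0.082, -0.044, 0, 0, 0, -0.2, -0.15],
    [0.114, -0.061, 0, 0, 0, -0.28, -0.15],
    [0.145, -0.078, 0, 0, 0, -0.36, -0.15],
    [0.17, -0.091, 0, 0, 0, -0.42, -0.15],
    [0.183, -0.098, 0, 0, 0, -0.455, -0.15],
    [0.187, -0.1, 0, 0, 0, -0.466, -0.15],
    [0.187, -0.1, 0, 0, 0, -0.466, -0.15],
    [0.187, -0.1, 0, 0, 0, -0.466, -0.15]
  ]
}}

```text
time_s: 72.65
ee_pos: [0.6148, -0.0901, 0.1391]
tool_rot: [0.0, 0.772, 0.636, -0.001]
ft_force: [-0.4, -0.3, -2.6]
gripper_width: 0.567
```

Request:
{"name": "servo_tool", "arguments": {
  "commands": [
    [0, 0, 0, 0, 0, 0, -0.15],
    [0, 0, 0, 0, 0, 0, -0.15],
    [0, 0, 0, 0, 0, 0, -0.15],
    [0, 0, 0.005, 0, 0, 0, -0.15],
    [0, 0, 0.01, 0, 0, 0, -0.15],
    [0, 0, 0.01, 0, 0, 0, -0.15],
    [0, 0, 0.01, 0, 0, 0, -0.15],
    [0, 0, 0.01, 0, 0, 0, -0.15],
    [0, 0, 0.01, 0, 0, 0, -0.15],
    [0, 0, 0.01, 0, 0, 0, -0.15]
  ]
}}

```text
time_s: 73.65
ee_pos: [0.6153, -0.0878, 0.1293]
tool_rot: [0.0, 0.771, 0.637, 0.0]
ft_force: [0.5, 0.3, -2.7]
gripper_width: 0.565
```

```bash
python3 - <<'E'
from h import *
W,c=look("wrist",[],"wrist31")
ty=np.deg2rad(79.15);Y=np.array([np.cos(ty),np.sin(ty)]);T=np.array([.6303,-.0022])
rel((*(T-Y*.0857),.0515),np.deg2rad(-10.85))
E
```

```text
t 73.7 tcp [ 0.6153 -0.0878  0.1293] shift [ 0.0012 -0.0014  0.0778] turn [ 0.0003 -0.0001  0.0003] w 51.5 F [ 0.4 -0.4 -2.6] j [-0.36  0.6   0.62  1.79 -0.44  0.89  0.27]
```

View pics/wrist31.png

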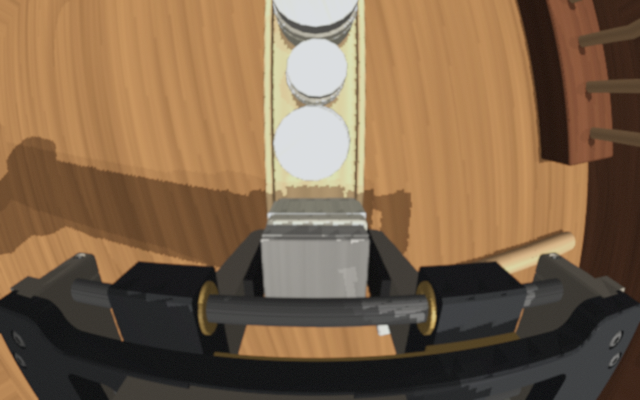

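Request:
{"name": "servo_tool", "arguments": {
  "commands": [
    [0.001, -0.001, 0.02, 0, 0, 0, -0.15],
    [0.001, -0.001, 0.03, 0, 0, 0, -0.15],
    [0.001, -0.001, 0.036, 0, 0, 0, -0.15],
    [0.001, -0.001, 0.042, 0, 0, 0, -0.15],
    [0.001, -0.001, 0.047, 0, 0, 0, -0.15],
    [0.001, -0.001, 0.052, 0, 0, 0, -0.15],
    [0.001, -0.001, 0.056, 0, 0, 0, -0.15],
    [0.001, -0.001, 0.06, 0, 0, 0, -0.15],
    [0.001, -0.001, 0.064, 0, 0, 0, -0.15],
    [0.001, -0.001, 0.066, 0, 0, 0, -0.15]
  ]
}}

```text
time_s: 74.7
ee_pos: [0.6143, -0.0865, 0.0627]
tool_rot: [-0.0, 0.771, 0.637, -0.0]
ft_force: [-0.0, 1.0, -3.5]
gripper_width: 0.565
```

Request:
{"name": "servo_tool", "arguments": {
  "commands": [
    [0, 0, 0.004, 0, 0, 0, -0.15],
    [0, 0, 0.007, 0, 0, 0, -0.15],
    [0, 0, 0.009, 0, 0, 0, -0.15],
    [0, 0, 0.011, 0, 0, 0, -0.15],
    [0, 0, 0.011, 0, 0, 0, -0.15],
    [0, 0, 0.011, 0, 0, 0, -0.15],
    [0, 0, 0.011, 0, 0, 0, 0.4],
    [0, 0, 0.011, 0, 0, 0, 0.4],
    [0, 0, 0.011, 0, 0, 0, 0.4],
    [0, 0, 0.011, 0, 0, 0, 0.4]
  ]
}}

```text
time_s: 75.7
ee_pos: [0.6147, -0.0866, 0.0524]
tool_rot: [0.0, 0.771, 0.637, 0.0]
ft_force: [-0.0, -0.4, 0.0]
gripper_width: 0.703
```

Request:
{"name": "servo_tool", "arguments": {
  "commands": [
    [0, 0, 0, 0, 0, 0, 0.4],
    [0, 0, -0.01, 0, 0, 0, 0.4],
    [0, 0, -0.03, 0, 0, 0, 0.4],
    [0, 0, -0.06, 0, 0, 0, 0.4],
    [0, 0, -0.1, 0, 0, 0, 0.4],
    [0, -0.04, -0.15, 0, 0, 0, 0.4],
    [0, -0.08, -0.17, 0, 0, 0, 0.4],
    [0, -0.12, -0.17, 0, 0, 0, 0.4],
    [0, -0.15, -0.17, 0, 0, 0, 0.4],
    [0, -0.15, -0.17, 0, 0, 0, 0.4]
  ]
}}

```text
time_s: 76.7
ee_pos: [0.4637, -0.0576, 0.2227]
tool_rot: [-0.002, 0.771, 0.637, 0.001]
ft_force: [0.0, 0.5, 0.4]
gripper_width: 0.696
```

Request:
{"name": "servo_tool", "arguments": {
  "commands": [
    [-0.03, -0.03, 0, 0, 0, 0, 0.4],
    [-0.06, -0.06, 0, 0, 0, 0, 0.4],
    [-0.09, -0.09, 0, 0, 0, 0, 0.4],
    [-0.12, -0.1, 0, 0, 0, 0, 0.4],
    [-0.15, -0.1, 0, 0, 0, 0, 0.4],
    [-0.18, -0.1, 0, 0, 0, 0, 0.4],
    [-0.2, -0.1, 0, 0, 0, 0, 0.4],
    [-0.2, -0.1, 0, 0, 0, 0, 0.4],
    [-0.2, -0.1, 0, 0, 0, 0, 0.4],
    [-0.2, -0.1, 0, 0, 0, 0, 0.4]
  ]
}}

```text
time_s: 77.7
ee_pos: [0.3317, -0.2353, 0.2221]
tool_rot: [-0.0, 0.77, 0.638, 0.0]
ft_force: [-0.2, 0.2, 0.1]
gripper_width: 0.7
```

```bash
python3 - <<'E'
from h import *
E_={"cap_square":(.614,-.087,.078),"cap_medium":(.623,-.031,.078),"cap_large":(.645,.075,.078),"cap_small":(.635,.02,.078)}
rel((.614,-.087,.1))
ty=np.deg2rad(79.15);Y=np.array([np.cos(ty),np.sin(ty)]);X=np.array([np.sin(ty),-np.cos(ty)]);T=np.array([.6303,-.0022])
W,c=cloud("top")
for k,v in E_.items():
    r=fit("top",W,c,k,v[:2],.078,RAD[k[4:]][1]/1000)
    d=r[0]-T; m=np.hypot(W[...,0]-r[0][0],W[...,1]-r[0][1])<.014
    A=np.c_[W[m][:,:2]-r[0],np.ones(m.sum())];co=np.linalg.lstsq(A,W[m][:,2],rcond=None)[0]
    print(k,"tray x,y mm",(d@X*1000).round(1),(d@Y*1000).round(1),"ztop",co[2].round(4),"slope",co[:2].round(3),"eqR",r[1].round(1),"rect",round(r[2],1),r[3])
look("top",[]) 
cv2.imwrite("pics/top32.png",cv2.resize(c["img"][90:290,160:470,::-1],(775,500),interpolation=cv2.INTER_CUBIC))
c=manip.read_camera("scene");cv2.imwrite("pics/scene32.png",cv2.resize(c["img"][170:290,230:430,::-1],(800,480),interpolation=cv2.INTER_CUBIC))
for ce,q,im in blobs(*cloud("top")[:1],c["img"]):
    print(ce.round(0),((np.percentile(q[:,:2],3,axis=0)+np.percentile(q[:,:2],97,axis=0))/2).round(4))
E
```

```text
t 77.7 tcp [ 0.3317 -0.2353  0.2221] shift [0.1984 0.2496 0.1222] turn None w 64.4 F [-0.2  0.2  0.1] j [-0.42  0.04  1.01  2.22 -0.05  0.9   0.43]
cap_square tray x,y mm -1.1 -87.7 ztop 0.0776 slope [ 0.003 -0.048] eqR 27.6 rect 79.6 (48, 50)
cap_medium tray x,y mm -2.1 -29.8 ztop 0.0772 slope [ 0.03  -0.038] eqR 25.2 rect 63.0 (49, 48)
cap_large tray x,y mm 0.4 78.2 ztop 0.0777 slope [0.087 0.035] eqR 29.9 rect 0.6 (56, 55)
cap_small tray x,y mm 1.5 20.4 ztop 0.0781 slope [-0.04  -0.009] eqR 20.4 rect 0.1 (36, 39)
[286.  93.] [0.9036 0.0799]
[176.  96.] [0.8805 0.4447]
[213. 101.] [0.8712 0.3305]
[203.  89.] [0.8857 0.3455]
[441. 103.] [ 0.8662 -0.4479]
[367. 136.] [ 0.7764 -0.1958]
[208.  96.] [0.865  0.3283]
[138. 132.] [0.7528 0.574 ]
[267. 129.] [0.7614 0.145 ]
[486. 140.] [ 0.7348 -0.5916]
[310. 171.] [ 0.6272 -0.0018]
[229. 162.] [0.6599 0.2639]
[252. 171.] [0.629  0.1893]
[199. 181.] [0.5961 0.3637]
[258. 202.] [0.5264 0.1649]
[223. 219.] [0.4699 0.2792]
[394. 220.] [ 0.4688 -0.2775]
[492. 245.] [ 0.3788 -0.5904]
```

View pics/top32.png

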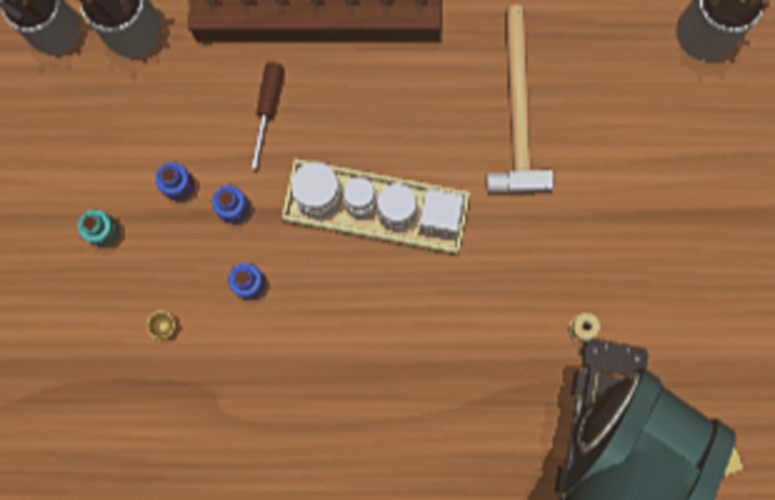

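View pics/scene32.png

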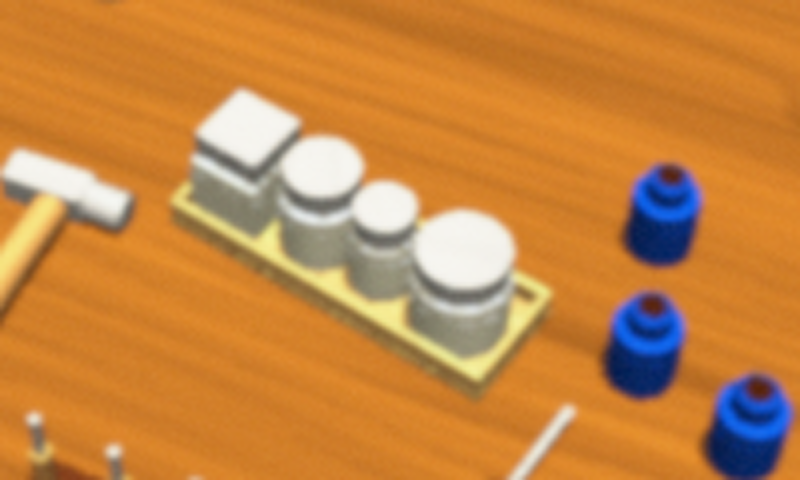

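All four capped jars stand in the tray row: crop pixels (315,190), (358,197), (397,205) and (441,213). The cap tops read 77 to 78 mm against 78 mm expected. The slope readings look like depth noise, so I'll average several frames to check tilt before handing in.

```bash
python3 - <<'E'
from h import *
P={"square":(.613,-.088),"medium":(.623,-.031),"large":(.6456,.0746),"small":(.6357,.0177)}
Ws=[cloud(n)[0] for n in ("top","scene")*8]
for g in (0,1):
  W=np.nanmean(Ws[g::2],0)
  for k,v in P.items():
    off=np.array([.004,.0025]) if g else 0
    q=W[np.hypot(W[...,0]-v[0]-(.004 if g else 0),W[...,1]-v[1]-(.0025 if g else 0))<.013]
    q=q[abs(q[:,2]-.078)<.008]
    A=np.c_[q[:,:2]-q[:,:2].mean(0),np.ones(len(q))];co=np.linalg.lstsq(A,q[:,2],rcond=None)[0]
    print("top scene".split()[g],k,len(q),co.round(4))
o=manip.get_obs();print(o["time_s"],o["ft_force"].round(1),o["gripper_width"])
E
```

```text
top square 52 [-0.0349  0.0141  0.0779]
top medium 52 [-0.0282 -0.0139  0.0778]
top large 52 [0.0115 0.0076 0.0776]
top small 50 [ 0.0204 -0.0038  0.0777]
scene square 60 [-0.0066 -0.0058  0.0772]
scene medium 63 [0.0179 0.0184 0.0771]
scene large 70 [-0.0115  0.0013  0.0771]
scene small 67 [-0.0028 -0.0025  0.0772]
78.7 [ 0.1 -0.1  0.9] 0.6986328476841809
```

Everything is level and at the right height, with the arm clear. Handing in.

```bash
python3 -c "
from cell import manip
print(manip.close_job()); print(manip.get_obs()['time_s'])"
```

```text
the job is handed in; nothing more can be done
None
the job is handed in; nothing more can be done
```

All four jars (small, medium, large, square) got their own caps on the bench. All four cap tops read about 72 mm there before any jar was moved. I then stood them in the tray in the order square, medium, small, large. The small and medium jars were each regrasped once in the tray and shifted 2–4 mm to even out the gaps. The job was handed in at about 79 s.

**Last checks**
- **Height:** cap tops read 77–78 mm in both cameras, against 78 mm expected.
- **Tilt:** with several depth frames averaged, slopes were under 0.04 rad. Single-frame slopes had read up to 0.09, which I took as depth noise.
- **Position:** all jars are within about 2 mm of the tray's centreline. The square jar is the closest to an end wall, about 1 mm from it by the top camera.
- **Force:** one regrasp briefly read 43 N at the wrist while setting a jar on the tray floor, below the 120 N limit.
- **Bystanders:** the hammer, awl, bowl and twine spool read in their starting places. The thread spool and wax block were hidden under the raised arm in the last top view and were not measured; the arm never went low near them.

I saw no knocked object and no grip slip.

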